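Load the slide cassettes, lock the keeper with its cam and feel along the keeper slot

TASK

Lay every slide cassette from the bench flat in a lane of the slide loader (one per lane, any lane), all with their narrow tongue towards the keeper bar, and then turn the cam anticlockwise until its high point is square on the keeper's pad and the bar is home. Then take the feeler stylus and, holding it upright, run its tip slowly (about 2 cm per second) down in the slot behind the keeper, from the end far from the cam, round the bend to the end by the cam and back again, and put the stylus back in its stand. Do not disturb the dish, the bottle or the jar.

Things in the scene. Friction and masses are not known exactly. Their poses are not given: they have to be found in the camera images.
- loader: Slide loader: dark grey plate, 12 mm thick, fixed on the bench; place and yaw change. Origin on its underside; x points from the cam side (nearer the robot) to the lanes, y left, z up; plate covers x -130 to 105, y -110 to 110 mm. A fixed steel rail (top at z 26 mm) stands behind the aluminium keeper bar; between them runs the slot (seam): 10 mm wide with the keeper home, about 4 mm with it back.
- lanes (a point): Middle of the four lanes' floor, at loader (45, 0, 12) mm. The lanes lie along loader x, 38 mm wide, centred on loader y = -63, -21, 21, 63 mm; aluminium dividers 4 mm thick, 6 mm high, between and beside them; an end stop 8 mm high at loader x = 97 mm; at the other end the keeper bar.
- keeper (a joint): Travel of the keeper bar (208 mm long, top 27 mm above the bench) along loader +x against its spring (2 to 5 N), in m: 0 back, about 0.006 home. Its lane-side face is at loader x = -6 mm when home, -12 mm when back; the lanes are then 103 or 109 mm long. Only the cam moves it: the nose pushes a pad at loader y 52 to 98 mm.
- cam (a joint): Cam angle, rad, growing anticlockwise seen from above; upright axis at loader (-95, 75) mm. Brass disc of 40 mm diameter with a rounded nose reaching 30 mm from the axis. At 0 the nose points to loader -y; at 1.57 to loader +x, high point square on the keeper's pad. Range -0.5 to 2.3, starts at -0.2 to 0.6. Stiff (0.08 N m): stays where left.
- cam_grip (a point): On the cam's axis, 42 mm above the bench: middle of the cam's grey bar handle, 40 mm long, 12 mm thick, from 25 to 55 mm above the bench. The handle lies along the nose's direction. The point turns with the cam; its -y axis points along the nose.
- stylus: Feeler stylus, upright, round, 120 mm long, about 60 g. Origin at the lowest point of its tip, z up along it. Steel tip rod 5 mm in diameter to z 40 mm, then 14 mm in diameter to z 52, a flat collar of 34 mm diameter from z 52 to 57, a steel grip of 16 mm diameter from z 57 to 120 mm. Grip it from above, fingertips above the collar.
- stylus_tip (a point): The lowest point of the stylus (its origin).
- stand: Grey block 56 x 56 mm, 60 mm high, fixed; origin at the centre of its underside. A round hole of 23 mm goes through it from top to bottom; the stylus hangs in it with its collar resting on the block's top (stylus tip then 8 mm above the bench).
- dish: Bystander: open glass dish, 88 mm across.
- bottle: Bystander: small amber bottle.
- jar: Bystander: small white jar.
- seam_a (a point): Point on the slot's floor (12 mm above the bench), on its centre line: the start of the slot. The slot runs straight from seam_a to seam_c (80 mm, along loader +y) and straight on from seam_c to seam_e (60 mm, slanted 30 degrees towards loader -x).
- seam_b (a point): Point on the slot's floor (12 mm above the bench), on its centre line: the middle of the straight part. The slot runs straight from seam_a to seam_c (80 mm, along loader +y) and straight on from seam_c to seam_e (60 mm, slanted 30 degrees towards loader -x).
- seam_c (a point): Point on the slot's floor (12 mm above the bench), on its centre line: the bend. The slot runs straight from seam_a to seam_c (80 mm, along loader +y) and straight on from seam_c to seam_e (60 mm, slanted 30 degrees towards loader -x).
- seam_d (a point): Point on the slot's floor (12 mm above the bench), on its centre line: the middle of the slanted part. The slot runs straight from seam_a to seam_c (80 mm, along loader +y) and straight on from seam_c to seam_e (60 mm, slanted 30 degrees towards loader -x).
- seam_e (a point): Point on the slot's floor (12 mm above the bench), on its centre line: the end of the slot by the cam. The slot runs straight from seam_a to seam_c (80 mm, along loader +y) and straight on from seam_c to seam_e (60 mm, slanted 30 degrees towards loader -x).
- cass1: Slide cassette 1 of up to 4, all alike, about 80 g: flat white case 8 mm thick, 30 mm wide, 90 mm long with its tongue (the last 12 mm at +x, 12 mm wide). Origin at the centre of the underside; x along it to the tongue, z up. Grey grip ridge on top at the middle: 44 mm along x, 12 mm thick, z 8 to 34 mm. Lies on the bench at first; may be absent.
- cass1_tongue (a point): End of cassette 1's narrow tongue, 45 mm from its origin along its +x, 4 mm above its underside.
- cass2: Slide cassette 2 of up to 4, all alike, about 80 g: flat white case 8 mm thick, 30 mm wide, 90 mm long with its tongue (the last 12 mm at +x, 12 mm wide). Origin at the centre of the underside; x along it to the tongue, z up. Grey grip ridge on top at the middle: 44 mm along x, 12 mm thick, z 8 to 34 mm. Lies on the bench at first; may be absent.
- cass2_tongue (a point): End of cassette 2's narrow tongue, 45 mm from its origin along its +x, 4 mm above its underside.
- cass3: Slide cassette 3 of up to 4, all alike, about 80 g: flat white case 8 mm thick, 30 mm wide, 90 mm long with its tongue (the last 12 mm at +x, 12 mm wide). Origin at the centre of the underside; x along it to the tongue, z up. Grey grip ridge on top at the middle: 44 mm along x, 12 mm thick, z 8 to 34 mm. Lies on the bench at first; may be absent.
- cass3_tongue (a point): End of cassette 3's narrow tongue, 45 mm from its origin along its +x, 4 mm above its underside.
- cass4: Slide cassette 4 of up to 4, all alike, about 80 g: flat white case 8 mm thick, 30 mm wide, 90 mm long with its tongue (the last 12 mm at +x, 12 mm wide). Origin at the centre of the underside; x along it to the tongue, z up. Grey grip ridge on top at the middle: 44 mm along x, 12 mm thick, z 8 to 34 mm. Lies on the bench at first; may be absent.
- cass4_tongue (a point): End of cassette 4's narrow tongue, 45 mm from its origin along its +x, 4 mm above its underside.
Mind the look-alikes: they are no part of the job. Leave any blue or purple look-alike of the cass2 alone.

How it is judged:
On the way, in this order (a step that is already met when the one before it is completed fails the run):
1. every cassette lies flat in a lane, tongue towards the keeper (x of cass1 in the frame of loader between 0.03 and 0.064 m and y of cass1 in the frame of loader between -0.09 and 0.09 m and z of cass1 in the frame of loader between 0.009 and 0.0148 m and angle between each of cass1, cass2, cass3, cass4's own z axis and vertical below 0.07 rad and angle between the x axis of each of cass1, cass2, cass3, cass4 and the x axis of loader, either way round below 0.16 rad and x of each of cass1_tongue, cass2_tongue, cass3_tongue, cass4_tongue in the frame of loader below 0.025 m and x of cass2 in the frame of loader between 0.03 and 0.064 m and y of cass2 in the frame of loader between -0.09 and 0.09 m and z of cass2 in the frame of loader between 0.009 and 0.0148 m and x of cass3 in the frame of loader between 0.03 and 0.064 m and y of cass3 in the frame of loader between -0.09 and 0.09 m and z of cass3 in the frame of loader between 0.009 and 0.0148 m and x of cass4 in the frame of loader between 0.03 and 0.064 m and y of cass4 in the frame of loader between -0.09 and 0.09 m and z of cass4 in the frame of loader between 0.009 and 0.0148 m), for 0.4 s.
2. the cam's high point holds the keeper home (value of joint cam between 1.37 and 1.77 rad and value of joint keeper above 0.005 m), for 0.3 s.
3. the stylus tip, down in the slot and upright, passes slowly over the start of the slot (horizontal distance between stylus_tip and seam_a below 0.007 m and z of stylus_tip in the frame of loader below 0.021 m and angle between stylus's own z axis and vertical below 0.4 rad), for 0.2 s.
4. the stylus tip, down in the slot and upright, passes slowly over the middle of the straight part (horizontal distance between stylus_tip and seam_b below 0.007 m and z of stylus_tip in the frame of loader below 0.021 m and angle between stylus's own z axis and vertical below 0.4 rad), for 0.2 s.
5. the stylus tip, down in the slot and upright, passes slowly over the bend (horizontal distance between stylus_tip and seam_c below 0.007 m and z of stylus_tip in the frame of loader below 0.021 m and angle between stylus's own z axis and vertical below 0.4 rad), for 0.2 s.
6. the stylus tip, down in the slot and upright, passes slowly over the middle of the slanted part (horizontal distance between stylus_tip and seam_d below 0.007 m and z of stylus_tip in the frame of loader below 0.021 m and angle between stylus's own z axis and vertical below 0.4 rad), for 0.2 s.
7. the stylus tip, down in the slot and upright, passes slowly over the end of the slot by the cam (horizontal distance between stylus_tip and seam_e below 0.007 m and z of stylus_tip in the frame of loader below 0.021 m and angle between stylus's own z axis and vertical below 0.4 rad), for 0.2 s.
8. on the way back, the stylus tip, still down in the slot, passes slowly over the bend (all of step 5), for 0.2 s.
9. on the way back, the stylus tip, still down in the slot, passes slowly over the middle of the straight part (all of step 4), for 0.2 s.
10. on the way back, the stylus tip, still down in the slot, passes slowly over the start of the slot (all of step 3), for 0.2 s.
At the end, for the whole second after the job is handed in: Every cassette present lies flat on a lane's floor (within 2 mm, 0.16 rad along the lane) with its tongue towards the keeper; the cam is within 0.2 rad of its high point and the keeper at least 5 mm along; the stylus hangs upright in its stand; all at rest (all of step 1 and all of step 2 and horizontal distance between stylus and stand below 0.008 m and z of stylus in the frame of stand between 0.004 and 0.013 m and angle between stylus's own z axis and vertical below 0.1 rad and linear speed of each of cass1, cass2, cass3, cass4, stylus below 0.02 m/s); the robot touches nothing.
It fails at once if the dish is disturbed (moved more than 3 cm) (distance of dish from where it was at the start of the episode above 0.03 m).
It fails at once if the bottle is disturbed (moved more than 3 cm) (distance of bottle from where it was at the start of the episode above 0.03 m).
It fails at once if the jar is disturbed (moved more than 3 cm) (distance of jar from where it was at the start of the episode above 0.03 m).
Of cass1, cass2, cass3, cass4 only 2 to 4 are there at a start; the rules pass over those that are not, and their reading is None.
At some moment in a run one of cass1, cass2, cass3, cass4 may be knocked a few centimetres aside while the robot is not near it.
It also fails if it takes over 208 s, if anything falls off the work surface, if the arm or the gripper's body presses on something with over 40 N, if the wrist force passes 120 N, or if a joint passes its speed limit or range.

ROBOT

A 7-joint arm with a two-finger parallel gripper is mounted at the origin on the work surface. World frame = base frame: x ahead of the robot, y to its left, z up, the work surface at z = 0. Lengths are in m, angles in rad, forces in N, time in s.
With the tool pointing down it reaches from about 0.4 to 0.85 m from the base axis. Payload 4.5 kg.
Tool frame: the origin (TCP) lies on the centre line of the jaws, within the pads' length; the fingertips stand r.tip_extent ahead of it and the grasp point (between the pads) is the TCP (r.tip_extent is the distance from the TCP to the fingertips, in m); z points along the fingers, y is the line along which they close (so a half turn about z gives the same grasp; the last joint's range is limited). The gripper opens to 88 mm and grips with 3 to 60 N. Pads are 18 mm wide; open, the fingers measure 123 mm over their backs; the gripper's body (75 mm by 187 mm) begins 45 mm behind the grasp point.
Start: joints at [-1.147, 0.689, -0.195, 1.565, 0.157, 0.902, -0.215], TCP at [0.237, 0.578, 0.258] pointing down, gripper open.
Joint ranges: [-3.01, 3.01], [-0.46, 2.08], [-1.47, 1.51], [0.13, 2.56], [-1, 4.14], [0.04, 2.09], [-2.66, 2.66]. Speed limits (rad/s): [2.57, 2.57, 3.14, 3.14, 3.14, 3.14, 3.14].

INTERFACE

Orientations are given as a unit quaternion [x, y, z, w].
In Python, from plant import sensors, vision, finish_job, r gives the robot as it stands. The module is installed in compiled form; this text tells all that it offers.
- The arm moves only by the tool step_arm, never from a script. Its argument "steps" is a list of rows, each a list of 2 entries, a list of its own where there are three numbers: the shift along the tool's x, y, z in cm, then the turn, a rotation vector about the tool's x, y, z in degrees. A call has 1 to 12 rows; each row shifts and turns the commanded pose from where the row before left it, along the tool's axes as they then stand; what a row does not reach is not made up. A row lasts 1/8 s, in which the tool goes at most 62.5 mm and 10.7 degrees, less where a joint would pass 70% of its speed; a pose out of reach is approached as far as the arm can. A call with a gripper value outside its range is refused whole. "claw" is the opening, from -1 (shut) to 1 (fully open), set as the call begins (left out, the last holds). The fingers move at their own pace and stop on an object; "grip_force" is the grip in N (left out, the last holds). Time passes only in rows, so rows that do not move let the fingers close. It gives the time, the measured TCP pose, the force, the opening and the grip force at its end, in the units of the state.
- sensors.get_state(): the state, without advancing time (a new reading comes with each control period).
- vision.snapshot(name): name is "scene" or "top" or "wrist"; returns a dict with "img" (420x560x3 uint8, red, green, blue), "fx", "fy", "cx", "cy" (pixels), "k1" (the pictures are not rectified: a ray, as slopes to the right and down, at radius r is drawn at 1 + k1 r^2 times it, then the intrinsics apply), "position" and "rotation" of the camera in the world. Camera axes: x right, y down, z forward; pixel columns grow to the right and rows downward; lengths in m; the calibration is good to about 2 mm. A picture is of the moment at which its call begins. There is no depth.
- finish_job(): hands the job in; it is judged then, once.
The state is a dict: "clock": time; "q": joint angles; "qd": joint speeds; "joint_torque": joint torques, N m; "tool_pos": TCP position; "eef_rot": TCP orientation; "contact_force": force on the tool from outside, world axes, zero at the start; "moment": the same for the moment, N m; "opening": opening from 0.0 (shut) to 1.0 (fully open); "finger_force": force on a finger pad.
Only numpy, scipy, OpenCV 4.12 (cv2) and the standard library are available. Lean on these libraries where they do the work, as an engineer would, in place of code of your own. Each camera call takes 0.05 s, during which the arm holds its last target. There are 200 camera calls.

## Working session

There is one attempt and no reset: what is moved stays moved. The work goes in short steps, Python scripts to look and compute and a tool call to move; the robot and the scene stay as the last step left them, time stands still between calls to the robot, and variables do not carry over. Pictures are saved under pics/ and viewed, at most 14 in all, crops included, and the job is handed in when it is done.

Besides the shell and the picture viewer there is one more tool, called after "Emit:" as name([rows], argument=value, ...), one row to a line, values as JSON. step_arm: Moves the arm, as the interface text tells. Its arguments: {"type":"object","properties":{"steps":{"type":"array"},"claw":{"type":"number"},"grip_force":{"type":"number"}},"required":["steps"]}

```bash
mkdir -p pics; ls
cat > h.py <<'E'
import numpy as np, cv2
from plant import sensors, vision, r
from scipy.spatial.transform import Rotation as R
def snap(n,f=None):
    s=vision.snapshot(n)
    if f: cv2.imwrite('pics/'+f,cv2.cvtColor(s['img'],cv2.COLOR_RGB2BGR))
    return s
def rot(s):
    m=np.array(s['rotation']); return m if m.shape==(3,3) else R.from_quat(m).as_matrix()
def ray(s,uv):
    uv=np.atleast_2d(np.array(uv,float)); d=(uv-[s['cx'],s['cy']])/[s['fx'],s['fy']]
    u=d.copy()
    for _ in range(20): u=d/(1+s['k1']*(u**2).sum(1,keepdims=True))
    return np.c_[u,np.ones(len(u))]@rot(s).T
def onz(s,uv,z):
    d=ray(s,uv); p=np.array(s['position']); return p+d*((z-p[2])/d[:,2:])
def proj(s,P):
    c=(np.atleast_2d(P)-s['position'])@rot(s); u=c[:,:2]/c[:,2:]
    return u*(1+s['k1']*(u**2).sum(1,keepdims=True))*[s['fx'],s['fy']]+[s['cx'],s['cy']]
E
python3 - <<'E'
from h import *
for n in('top','scene'):
    s=snap(n,n+'0.png'); print(n,s['position'],np.round(rot(s),3).tolist(),s['fx'],s['cx'],s['cy'],s['k1'])
st=sensors.get_state(); print(st['clock'],st['tool_pos'],st['eef_rot'],st['opening'],r.tip_extent)
E
```

```text
pics
top [ 0.45475233 -0.05371629  1.38432988] [[0.027, -0.997, 0.067], [-0.999, -0.028, -0.02], [0.021, -0.066, -0.998]] 496.7654099933198 282.0519488212441 211.78789897430073 -0.11085114964223011
scene [ 1.1336239  -0.87242989  0.96036087] [[0.786, 0.42, -0.453], [0.617, -0.518, 0.592], [0.014, -0.745, -0.667]] 502.43585137970814 280.4902257284953 212.20556806369925 -0.06542742476347864
0.1 [0.237353   0.57760088 0.25700194] [ 1.93637735e-01  9.81072753e-01 -8.21187516e-04 -8.73621637e-05] 0.9996692691191867 0.019
```

View pics/top0.png

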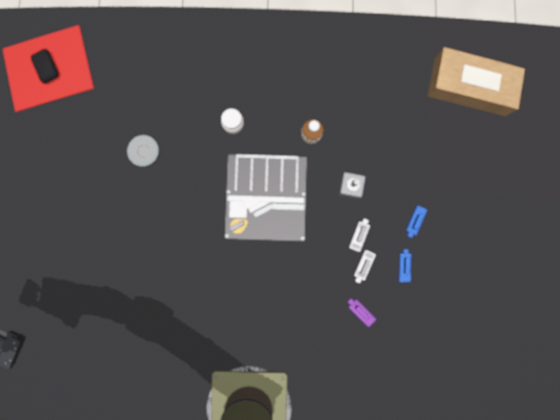

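View pics/scene0.png

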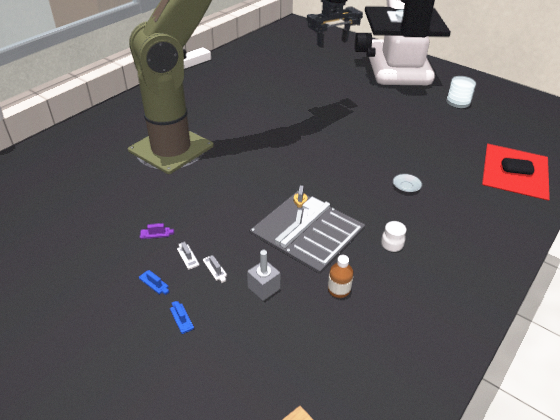

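Run:
```python
from h import *
s=snap('top'); im=s['img']
c=cv2.resize(im[140:335,215:440],None,fx=3,fy=3,interpolation=cv2.INTER_CUBIC); cv2.imwrite('pics/crop0.png',cv2.cvtColor(c,cv2.COLOR_RGB2BGR))
hsv=cv2.cvtColor(im,cv2.COLOR_RGB2HSV)
m=((hsv[...,2]>70)&(hsv[...,1]<60)).astype(np.uint8); m[:,:330]=0;m[:205]=0;m[300:]=0;m[:,400:]=0
n,l,st,ce=cv2.connectedComponentsWithStats(m)
for i in range(1,n):
    if st[i,4]>30:
        uv=np.argwhere(l==i)[:,::-1]; P=onz(s,uv,0.008)[:,:2]; rc=cv2.minAreaRect(P.astype(np.float32)*1000); print(ce[i],st[i],rc)
g=((hsv[...,2]>38)).astype(np.uint8); g[:,:215]=0; g[:,320:]=0; g[:145]=0; g[250:]=0
n,l,st,ce=cv2.connectedComponentsWithStats(g); i=1+st[1:,4].argmax(); print(st[i])
uv=np.argwhere(l==i)[:,::-1]; P=onz(s,uv,0.012)[:,:2]; print(cv2.minAreaRect(P.astype(np.float32)*1000))
```

```text
[361.84549763 250.42843602] [ 348  217   29   68 1055] ((445.408447265625, -306.131591796875), (181.8683319091797, 75.05165100097656), 11.220685005187988)
[  215   145   105   105 11025]
((587.235595703125, -38.21855163574219), (290.8701477050781, 291.311767578125), 1.7240126132965088)
```

View pics/crop0.png

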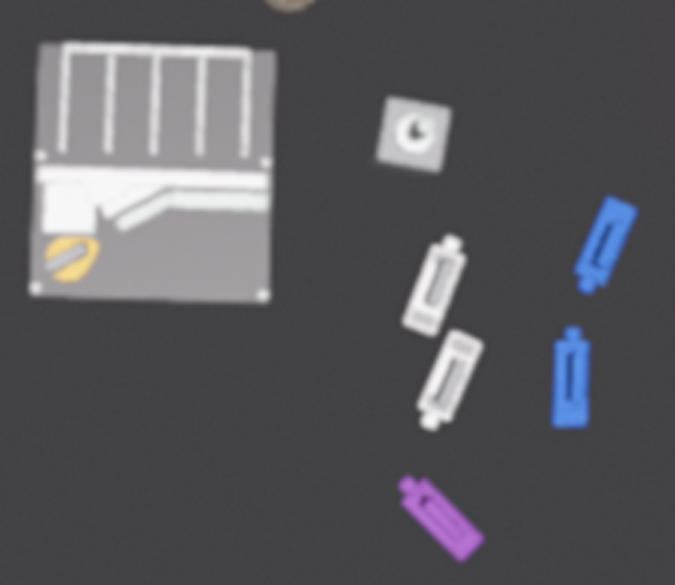

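The white cassettes are A at (360,235), with its tongue up-right, and B at (365,266), with its tongue down-left. The blue pieces at (417,221) and (405,267) and the purple one at (362,313) are look-alikes, since the real cassettes are white. So two cassettes are present. The loader's corner dots, its cam (nose towards lower right plus handle) and the stand are all visible too.

```bash
cat > m.py <<'E'
from h import *
def comps(m,roi,amin=25):
    z=np.zeros_like(m,np.uint8); x0,y0,x1,y1=roi; z[y0:y1,x0:x1]=m[y0:y1,x0:x1]
    n,l,st,ce=cv2.connectedComponentsWithStats(z); return [np.argwhere(l==i)[:,::-1] for i in range(1,n) if st[i,4]>=amin]
def rect(s,uv,z):
    P=onz(s,uv,z)[:,:2]*1000; return cv2.minAreaRect(P.astype(np.float32)),P
E
python3 - <<'E'
from m import *
s=snap('top'); im=s['img']; hsv=cv2.cvtColor(im,cv2.COLOR_RGB2HSV); v=hsv[...,2]; bg=np.median(v[320:380,300:400]); print('bg',bg)
w=(v>bg+75)&(hsv[...,1]<60)
for uv in comps(w,(335,205,400,300)):
    rc,P=rect(s,uv,.004); print('cass',uv.mean(0).round(1),np.round(rc[0],1),np.round(rc[1],1),round(rc[2],1))
g=v>bg+25
for uv in comps(g,(215,145,320,250),1000):
    rc,P=rect(s,uv,.012); print('loader',np.round(cv2.boxPoints(rc),1).tolist(),np.round(rc[0],1),np.round(rc[1],1),rc[2])
for uv in comps(g,(335,165,375,203),100):
    rc,P=rect(s,uv,.06); print('stand',np.round(rc[0],1),np.round(rc[1],1),rc[2])
y=(hsv[...,1]>90)&(hsv[...,0]<30)&(v>bg+40)
for uv in comps(y,(215,200,260,250),40):
    print('cam',uv.mean(0),onz(s,uv,.025).mean(0))
# dots
for uv in comps(v>bg+110,(215,180,320,250),3): print('blob',len(uv),uv.mean(0).round(1),onz(s,[uv.mean(0)],.012)[0].round(4))
E
```

```text
bg 69.0
cass [359.6 235. ] [ 490.4 -300.3] [35.1 94.8] 69.8
cass [364.1 265.7] [ 399.9 -312.4] [34.9 95.1] 67.3
loader [[466.79998779296875, -146.1999969482422], [707.5, -147.10000610351562], [708.4000244140625, 76.9000015258789], [467.70001220703125, 77.9000015258789]] [587.6 -34.6] [224.  240.6] 89.77070617675781
stand [ 622.3 -268. ] [63.4 64.1] 80.71806335449219
cam [240.82142857 227.625     ] [0.49890291 0.0310544  0.025     ]
blob 38 [235.3 184.5] [0.6187 0.051  0.012 ]
blob 36 [250.8 185.1] [0.618  0.0081 0.012 ]
blob 35 [266.  185.3] [ 0.6187 -0.0341  0.012 ]
blob 37 [281.1 185.1] [ 0.6206 -0.0762  0.012 ]
blob 45 [296.4 185.3] [ 0.6213 -0.1186  0.012 ]
blob 12 [228.5 191.5] [0.5985 0.0693 0.012 ]
blob 11 [302.9 193.6] [ 0.5985 -0.1374  0.012 ]
blob 1561 [258.  207.5] [ 0.5563 -0.0138  0.012 ]
blob 12 [226.8 235.3] [0.477 0.07  0.012]
blob 12 [301.8 237.7] [ 0.4762 -0.1371  0.012 ]
```

Emit:
step_arm([
  [[0,0,0],[0,0,-7.4]],
  [[0,0,0],[0,0,-7.4]],
  [[0,0,0],[0,0,-7.5]],
  [[-3.3,-4.7,0],[0,0,0]],
  [[-3.3,-4.7,0],[0,0,0]],
  [[-3.3,-4.7,0],[0,0,0]],
  [[-3.3,-4.7,0],[0,0,0]],
  [[-3.3,-4.7,0],[0,0,0]],
  [[-3.3,-4.7,0],[0,0,0]],
  [[-3.3,-4.7,0],[0,0,0]],
  [[-3.3,-4.7,0],[0,0,0]],
])

```text
clock: 1.58
tool_pos: [0.5022, 0.2004, 0.2577]
eef_rot: [0.0, 1.0, 0.0, 0.0]
contact_force: [0.4, 1.2, 0.2]
opening: 0.999
finger_force: 0.0
```

Emit:
step_arm([
  [[0.5,-5,0],[0,0,0]],
  [[0.5,-5,0],[0,0,0]],
  [[0.5,-5,0],[0,0,0]],
  [[0.5,-5,0],[0,0,0]],
  [[0.5,-5,0],[0,0,0]],
  [[0.5,-5,0],[0,0,0]],
  [[0.5,-5,0],[0,0,0]],
  [[0.5,-5,0],[0,0,0]],
  [[0.5,-5,0],[0,0,0]],
  [[0.5,-5,0],[0,0,0]],
  [[0,0,0],[0,0,0]],
])

```text
clock: 2.95
tool_pos: [0.4492, -0.303, 0.2571]
eef_rot: [0.005, 1.0, -0.001, -0.001]
contact_force: [0.2, 0.6, 0.3]
opening: 0.996
finger_force: 0.0
```

Run:
```python
from m import *
s=snap('wrist','w1.png'); print(s['position'],np.round(rot(s),3).tolist(),s['fx'],s['k1']); print(sensors.get_state()['q'])
```

```text
[ 0.36545785 -0.30114056  0.3841152 ] [[0.009, 0.949, 0.315], [1.0, -0.008, -0.005], [-0.003, 0.315, -0.949]] 357.6962535476002 0.027758862860149374
[ 0.75718006  0.60020062 -0.41559285  1.81377154  0.32525149  0.79580166
  1.74194763]
```

View pics/w1.png

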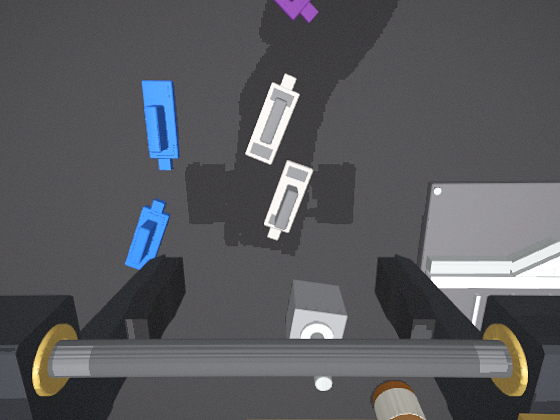

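Wrist view: cassette B is at (272,118) with its tongue at (290,82), pointing to world -x. Cassette A is at (289,200) with its tongue at (274,235), pointing to world +x. The blue and purple look-alikes are at (160,120), (150,235) and (295,5). The stand is at (316,310) and the edge of the loader is on the right.

```bash
cat >> m.py <<'E'
def cass(s,roi,z,d=110):
    im=s['img']; hsv=cv2.cvtColor(im,cv2.COLOR_RGB2HSV); out=[]
    w=((hsv[...,2]>d)&(hsv[...,1]<45)).astype(np.uint8)
    for uv in comps(w,roi,700):
        h=cv2.convexHull(uv.astype(np.int32)); f=np.zeros(w.shape,np.uint8); cv2.drawContours(f,cv2.findContours((lambda q:(q.__setitem__((uv[:,1],uv[:,0]),1),q)[1])(np.zeros(w.shape,np.uint8)),0,1)[0],-1,1,-1)
        uv=np.argwhere(f)[:,::-1]; rc,P=rect(s,uv,z); c=np.array(rc[0]); b=cv2.boxPoints(rc); e=[b[1]-b[0],b[2]-b[1]]; a=max(e,key=np.linalg.norm); a=a/np.linalg.norm(a)
        t=(P-c)@a; q=P-c; n=np.array([-a[1],a[0]])
        we=[np.ptp((q@n)[t>t.max()-8]),np.ptp((q@n)[t<t.min()+8])]
        if we[0]>we[1]: a=-a
        out.append((c,np.degrees(np.arctan2(a[1],a[0])),sorted(rc[1]),sorted(we)))
    return out
E
python3 - <<'E'
from m import *
s=snap('wrist')
for o in cass(s,(220,50,340,260),.006): print([np.round(x,1).tolist() for x in o])
E
```

```text
[[397.7, -308.9], 157.3000030517578, [30.8, 91.2], [13.2, 30.6]]
[[488.3, -296.9], -20.200000762939453, [31.3, 92.6], [13.5, 31.2]]
```

```bash
cat >> m.py <<'E'
def go(p,yaw):
    st=sensors.get_state(); Rc=R.from_quat(st['eef_rot']); Rt=R.from_euler('z',yaw,degrees=True)*R.from_quat([0,1,0,0])
    print('t',round(st['clock'],2),'at',np.round(st['tool_pos'],4),'rot(tool,deg)',np.round((Rc.inv()*Rt).as_rotvec(degrees=True),2),
     'shift cm after rot',np.round(Rt.inv().apply(np.array(p)-st['tool_pos'])*100,2),'q7',round(st['q'][6],2))
E
python3 - <<'E'
from m import *
go([.4883,-.2969,.09],-20.2)
E
```

```text
t 3.05 at [ 0.4508 -0.2978  0.2574] rot(tool,deg) [ 5.000e-02 -2.000e-02  2.011e+01] shift cm after rot [-3.49  1.38 16.74] q7 1.74
```

Emit:
step_arm([
  [[0,0,0],[0,0,10]],
  [[0,0,0],[0,0,10.1]],
  [[-1.2,0.5,4],[0,0,0]],
  [[-1.2,0.5,4],[0,0,0]],
  [[-1.1,0.4,4.5],[0,0,0]],
  [[0,0,4.2],[0,0,0]],
  [[0,0,0],[0,0,0]],
  [[0,0,0],[0,0,0]],
], claw=0)

```text
clock: 4.05
tool_pos: [0.4897, -0.2961, 0.0921]
eef_rot: [0.174, 0.985, 0.0, 0.001]
contact_force: [0.8, 0.2, 1.0]
opening: 0.501
finger_force: 0.0
```

Run:
```python
from m import *
go([.4883,-.2969,.030],-20.2)
s=snap('wrist','w2.png')
```

```text
t 4.05 at [ 0.4897 -0.2961  0.0921] rot(tool,deg) [0.03 0.09 0.15] shift cm after rot [ 0.1  -0.12  6.21] q7 1.35
```

View pics/w2.png

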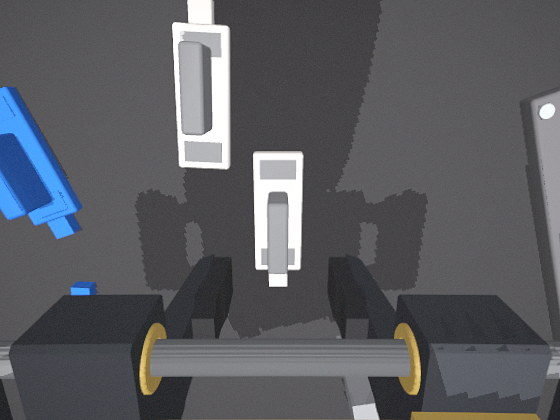

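The fingers straddle cassette A at (278,215), which is centred and aligned, tongue at (278,280). B is up-left at (200,95).

Run:
```python
from m import *
s=snap('wrist')
for o in cass(s,(150,0,320,290),.006): print([np.round(x,1).tolist() for x in o])
```

```text
[[398.5, -309.4], 157.1999969482422, [30.9, 89.5], [13.8, 30.7]]
[[488.5, -296.8], -20.100000381469727, [30.7, 92.0], [12.9, 30.1]]
```

Emit:
step_arm([
  [[0.1,-0.1,2],[0,0,0]],
  [[0,0,2],[0,0,0]],
  [[0,0,2.2],[0,0,0]],
  [[0,0,0],[0,0,0]],
  [[0,0,0],[0,0,0]],
])

```text
clock: 4.78
tool_pos: [0.4882, -0.2979, 0.0302]
eef_rot: [0.175, 0.985, -0.0, 0.001]
contact_force: [0.5, 0.5, 0.2]
opening: 0.497
finger_force: 0.0
```

Emit:
step_arm([
  [[0,0,0],[0,0,0]],
  [[0,0,0],[0,0,0]],
  [[0,0,0],[0,0,0]],
  [[0,0,0],[0,0,0]],
  [[0,0,0],[0,0,0]],
  [[0,0,-1.5],[0,0,0]],
  [[0,0,-2.5],[0,0,0]],
  [[0,0,-3],[0,0,0]],
  [[0,0,-3],[0,0,0]],
  [[0,0,-3],[0,0,0]],
  [[0,0,-3],[0,0,0]],
], claw=-1, grip_force=25)

```text
clock: 6.15
tool_pos: [0.487, -0.2975, 0.1904]
eef_rot: [0.175, 0.985, -0.0, 0.0]
contact_force: [0.5, 1.1, -0.9]
opening: 0.134
finger_force: 25.0
```

Emit:
step_arm([
  [[0,0,0],[0,0,10]],
  [[0,0,0],[0,0,10]],
  [[0,0,0],[0,0,10]],
  [[0,0,0],[0,0,10]],
  [[0,0,0],[0,0,10]],
  [[0,0,0],[0,0,10]],
  [[0,0,0],[0,0,10]],
  [[0,0,0],[0,0,10]],
  [[0,0,0],[0,0,10]],
  [[0,0,0],[0,0,10]],
  [[0,0,0],[0,0,10]],
  [[0,0,0],[0,0,10]],
])

```text
clock: 7.65
tool_pos: [0.4874, -0.2969, 0.1893]
eef_rot: [0.941, 0.338, 0.001, -0.0]
contact_force: [-0.3, 0.3, -0.1]
opening: 0.14
finger_force: 25.0
```

Emit:
step_arm([
  [[0,0,0],[0,0,10]],
  [[0,0,0],[0,0,10]],
  [[0,0,0],[0,0,10]],
  [[0,0,0],[0,0,10]],
  [[2.6,-4.7,0],[0,0,0]],
  [[2.6,-4.7,0],[0,0,0]],
  [[2.6,-4.7,0],[0,0,0]],
  [[2.6,-4.7,0],[0,0,0]],
  [[2.6,-4.7,0],[0,0,0]],
  [[2.6,-4.7,0],[0,0,0]],
  [[0,0,0],[0,0,0]],
  [[0,0,0],[0,0,0]],
])

```text
clock: 9.15
tool_pos: [0.6435, -0.0162, 0.189]
eef_rot: [1.0, -0.001, -0.0, -0.0]
contact_force: [-0.2, -0.3, -1.1]
opening: 0.133
finger_force: 25.0
```

Run:
```python
from m import *
go([.645,-.013,.1],-180)
s=snap('wrist','w3.png'); np.savez('w3.npz',**{k:np.array(v) for k,v in s.items()})
```

```text
t 9.15 at [ 0.6435 -0.0162  0.189 ] rot(tool,deg) [-0.01  0.03 -0.13] shift cm after rot [ 0.15 -0.32  8.9 ] q7 -1.08
```

View pics/w3.png

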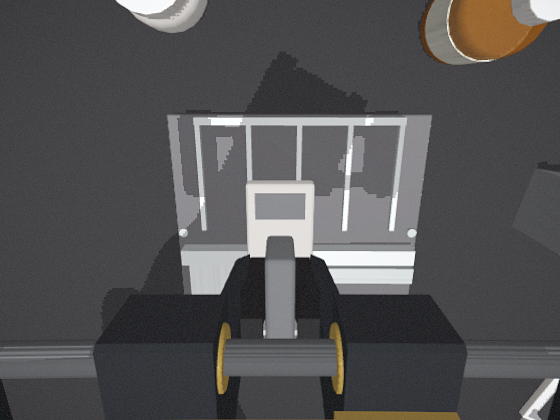

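Cassette A is held at (280,215) above the lanes. The dividers run between rows 125 and 230, the loader dots are at (183,233) and (411,233), and the jar and bottle lie beyond.

Run:
```python
from m import *
d=np.load('w3.npz'); s={k:d[k] for k in d}; im=s['img']; v=im.min(2).astype(int)
for row in (135,145,160,200,215,222):
    x=v[row,160:440]; b=cv2.GaussianBlur(x.astype(np.float32)[None],(0,0),8)[0]; m=(x>190).astype(np.uint8)[None]
    n,l,st,ce=cv2.connectedComponentsWithStats(m)
    o=[]
    for i in range(1,n):
        if 3<=st[i,2]<=10: o.append(onz(s,[[160+ce[i,0],row]],.018)[0,:2]*1000)
    print(row,np.round(o,1).tolist())
for roi in((175,225,192,242),(402,225,420,242)):
    for uv in comps(v>190,roi,10): print('dot',len(uv),onz(s,[uv.mean(0)],.012)[0].round(4))
# end stop columns, keeper edges, plate far edge
for c in (220,270,325,375):
    g=v[100:300,c]; e=np.diff(g); k=np.where(abs(e)>25)[0]; print(c,[(100+i,int(e[i]),(onz(s,[[c,100.5+i]],.020)[0,0]*1000).round(1)) for i in k])
```

```text
135 [[685.4, 52.5], [685.4, 11.0], [685.3, -31.4], [685.1, -73.4], [684.9, -115.5]]
145 [[677.2, 52.7], [677.1, 10.4], [677.0, -31.1], [676.9, -73.9], [676.7, -115.6]]
160 [[664.6, 52.9], [664.5, 10.8], [664.4, -31.3], [664.3, -73.4], [664.1, -115.3]]
200 [[629.2, 52.5], [629.1, 10.2], [629.0, -41.0], [628.9, -73.3], [628.8, -115.1]]
215 [[615.3, 53.1], [615.2, 10.6], [615.0, -40.9], [614.9, -73.2], [614.9, -115.1]]
222 [[608.6, 52.7], [608.3, -73.6], [608.2, -115.3]]
dot 37 [0.597  0.0742 0.012 ]
dot 54 [ 0.5953 -0.1361  0.012 ]
220 [(np.int64(111), -31, np.float64(704.2)), (np.int64(113), 29, np.float64(702.7)), (np.int64(114), 45, np.float64(701.9)), (np.int64(116), 32, np.float64(700.3)), (np.int64(117), 85, np.float64(699.6)), (np.int64(124), -97, np.float64(694.1)), (np.int64(125), -61, np.float64(693.3)), (np.int64(136), 50, np.float64(684.4)), (np.int64(168), -33, np.float64(657.7)), (np.int64(250), 54, np.float64(581.5)), (np.int64(292), -45, np.float64(537.7)), (np.int64(293), -81, np.float64(536.6)), (np.int64(294), -30, np.float64(535.5))]
270 [(np.int64(116), 62, np.floa
[... 865 characters left out ...]
8.0))]
375 [(np.int64(116), 46, np.float64(699.9)), (np.int64(117), 57, np.float64(699.2)), (np.int64(124), -49, np.float64(693.7)), (np.int64(125), -63, np.float64(692.9)), (np.int64(193), 40, np.float64(635.4)), (np.int64(241), -29, np.float64(590.2)), (np.int64(244), 30, np.float64(587.2)), (np.int64(250), 77, np.float64(581.2)), (np.int64(251), 33, np.float64(580.2)), (np.int64(264), -39, np.float64(567.0)), (np.int64(265), -77, np.float64(566.0)), (np.int64(267), 46, np.float64(563.9)), (np.int64(268), 51, np.float64(562.9)), (np.int64(282), -33, np.float64(548.1)), (np.int64(283), -64, np.float64(547.1)), (np.int64(293), -39, np.float64(536.3)), (np.int64(294), -58, np.float64(535.2))]
```

Run:
```python
from m import *
d=np.load('w3.npz'); s={k:d[k] for k in d}; v=s['img'].min(2).astype(int)
for row in(190,196,200,230):
    x=v[row]; k=np.where(x[200:360]>200)[0]+200; print(row,k.min(),k.max(), [onz(s,[[c,row]],.167)[0].round(4).tolist() for c in (k.min(),k.max())])
c=v[170:200,265]; print(c, onz(s,[[280,180.5]],.167))
```

```text
190 200 348 [[0.6817, 0.019, 0.167], [0.6815, -0.045, 0.167]]
196 247 348 [[0.6789, -0.0012, 0.167], [0.6788, -0.0452, 0.167]]
200 200 348 [[0.6771, 0.0193, 0.167], [0.677, -0.0453, 0.167]]
230 248 345 [[0.6629, -0.0012, 0.167], [0.6628, -0.0448, 0.167]]
[ 97  96  99  98  99  99 103  95  96  94 140 158 165 174 207 216 218 221
 221 223 221 220 227 165 135 141 142 141 140 143] [[ 0.68584161 -0.01560045  0.167     ]]
```

Emit:
step_arm([
  [[0,-0.58,3],[0,0,-0.1]],
  [[0,0,3],[0,0,0]],
  [[0,0,3],[0,0,0]],
  [[0,0,2.6],[0,0,0]],
  [[0,0,0],[0,0,0]],
  [[0,0,0],[0,0,0]],
])

```text
clock: 9.95
tool_pos: [0.6445, -0.0115, 0.074]
eef_rot: [1.0, -0.001, 0.001, 0.0]
contact_force: [-0.8, 0.1, -0.6]
opening: 0.132
finger_force: 25.0
```

Run:
```python
from m import *
go([.6436,-.0104,.0425],-180.2)
s=snap('wrist','w4.png')
```

```text
t 9.95 at [ 0.6445 -0.0115  0.074 ] rot(tool,deg) [ 0.04 -0.09  0.07] shift cm after rot [-0.09 -0.11  3.15] q7 -1.0
```

View pics/w4.png

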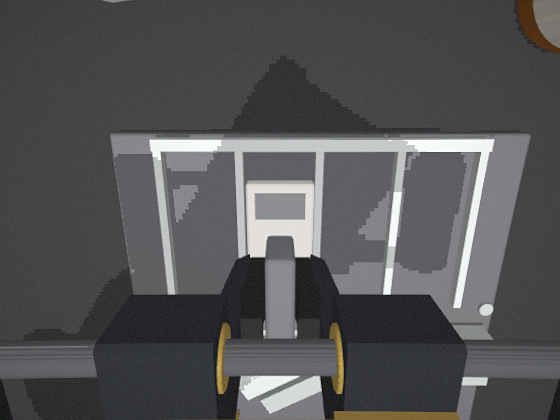

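The held cassette (columns 247 to 313) is centred between the dividers at columns 240 and 319, clear of the end stop at row 145.

Emit:
step_arm([
  [[-0.05,-0.05,1.1],[0,0,0]],
  [[0,0,1],[0,0,0]],
  [[0,0,0.7],[0,0,0]],
  [[0,0,0.35],[0,0,0]],
  [[0,0,0],[0,0,0]],
  [[0,0,0],[0,0,0]],
])

```text
clock: 10.75
tool_pos: [0.6437, -0.0096, 0.0412]
eef_rot: [1.0, -0.0, 0.0, 0.0]
contact_force: [-0.8, 0.2, -0.4]
opening: 0.134
finger_force: 25.0
```

Emit:
step_arm([
  [[0,0,0],[0,0,0]],
  [[0,0,0],[0,0,0]],
  [[0,0,0],[0,0,0]],
  [[0,0,0],[0,0,0]],
  [[0,0,-2],[0,0,0]],
  [[0,0,-3],[0,0,0]],
  [[0,0,-4],[0,0,0]],
  [[0,0,-4],[0,0,0]],
  [[0,0,-2],[0,0,0]],
  [[0,0,0],[0,0,0]],
], claw=-0.45)

```text
clock: 12.0
tool_pos: [0.6443, -0.0097, 0.1929]
eef_rot: [1.0, -0.0, 0.002, -0.0]
contact_force: [-1.3, -0.7, -1.0]
opening: 0.274
finger_force: 0.0
```

Run:
```python
from m import *
go([.42,-.26,.19],-23)
s=snap('wrist'); v=s['img'].min(2).astype(int)
for o in cass(s,(235,130,325,290),.020,205): print([np.round(x,1).tolist() for x in o])
t=snap('top'); 
for o in cass(t,(335,205,400,300),.004,145): print('top',[np.round(x,1).tolist() for x in o])
cv2.imwrite('pics/t5.png',cv2.cvtColor(np.hstack([s['img'],cv2.resize(t['img'][140:300,220:400],(472,420))]),cv2.COLOR_RGB2BGR)[:, :][::1, :]) 
a=cv2.imread('pics/t5.png'); cv2.imwrite('pics/t5.png',cv2.resize(a,(800,int(800*a.shape[0]/a.shape[1]))))
```

```text
t 12.0 at [ 0.6443 -0.0097  0.1929] rot(tool,deg) [ 2.4000e-01 -5.0000e-02 -1.5703e+02] shift cm after rot [ 10.87 -31.81   0.29] q7 -1.09
[[646.2, -8.7], -0.10000000149011612, [29.1, 75.8], [27.7, 27.9]]
[[567.1, -18.4], 120.4000015258789, [27.0, 67.7], [4.8, 8.7]]
```

View pics/t5.png

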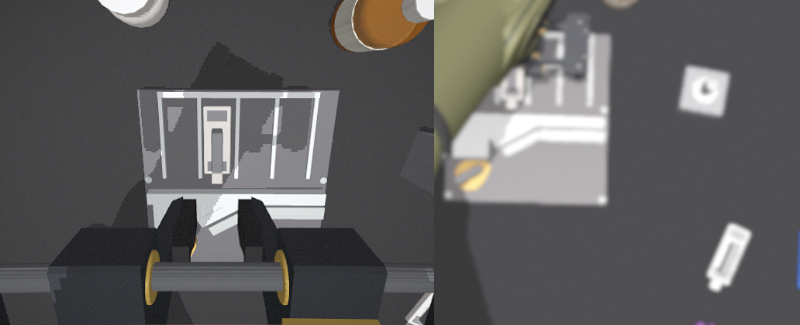

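Cassette A sits in its lane at (217,145) with its tongue towards the keeper. B is still at the same place on the bench.

Emit:
step_arm([
  [[-3.5,3.8,0],[0,0,0]],
  [[-3.5,3.8,0],[0,0,0]],
  [[-3.5,3.8,0],[0,0,0]],
  [[-3.5,3.8,0],[0,0,0]],
  [[-3.5,3.8,0],[0,0,0]],
  [[-3.5,3.8,0],[0,0,0]],
  [[-3.5,3.8,0],[0,0,0]],
  [[0,0,0],[0,0,-10]],
  [[0,0,0],[0,0,-10]],
  [[0,0,0],[0,0,-10]],
  [[0,0,0],[0,0,-10]],
  [[0,0,0],[0,0,-10]],
])

```text
clock: 13.6
tool_pos: [0.3976, -0.2746, 0.1898]
eef_rot: [0.905, 0.425, -0.001, -0.001]
contact_force: [0.4, -0.3, 0.3]
opening: 0.274
finger_force: 0.0
```

Emit:
step_arm([
  [[0,0,0],[0,0,-10]],
  [[0,0,0],[0,0,-10]],
  [[0,0,0],[0,0,-10]],
  [[0,0,0],[0,0,-10]],
  [[0,0,0],[0,0,-10]],
  [[0,0,0],[0,0,-10]],
  [[0,0,0],[0,0,-10]],
  [[0,0,0],[0,0,-10]],
  [[0,0,0],[0,0,-10]],
  [[0,0,0],[0,0,-10]],
  [[0,0,0],[0,0,-7]],
  [[0,0,0],[0,0,0]],
], claw=0)

```text
clock: 15.1
tool_pos: [0.3977, -0.2748, 0.19]
eef_rot: [0.2, 0.98, 0.001, -0.001]
contact_force: [0.6, 0.7, 0.5]
opening: 0.5
finger_force: 0.0
```

Run:
```python
from m import *
s=snap('wrist')
for o in cass(s,(100,0,460,290),.006): print([np.round(x,1).tolist() for x in o]); c,a=o[:2]; go([c[0]/1000,c[1]/1000,.09],a-180)
```

```text
[[397.9, -308.9], 157.3000030517578, [31.0, 91.5], [13.2, 30.5]]
t 15.15 at [ 0.3978 -0.2749  0.1902] rot(tool,deg) [ 0.08 -0.13 -0.44] shift cm after rot [-1.32 -3.13 10.02] q7 1.32
```

Emit:
step_arm([
  [[-0.5,-1,3.3],[0,0,-0.4]],
  [[-0.5,-1.1,3.3],[0,0,0]],
  [[-0.5,-1,3.4],[0,0,0]],
  [[0,0,2],[0,0,0]],
  [[0,0,2],[0,0,0]],
  [[0,0,1],[0,0,0]],
  [[0,0,0],[0,0,0]],
  [[0,0,0],[0,0,0]],
])

```text
clock: 16.15
tool_pos: [0.4005, -0.3099, 0.0417]
eef_rot: [0.196, 0.981, -0.0, 0.0]
contact_force: [-0.6, 0.3, 0.8]
opening: 0.497
finger_force: 0.0
```

Run:
```python
from m import *
s=snap('wrist')
for o in cass(s,(190,0,370,290),.006): print([np.round(x,1).tolist() for x in o]); c,a=o[:2]; go([c[0]/1000,c[1]/1000,.03],-22.7)
```

```text
[[385.4, -303.7], 157.3000030517578, [30.5, 65.0], [12.7, 30.5]]
t 16.2 at [ 0.4006 -0.31    0.0418] rot(tool,deg) [-0.01  0.06  0.04] shift cm after rot [1.64 0.   1.18] q7 1.27
```

Emit:
step_arm([
  [[0,0,1.1],[0,0,0]],
  [[0,0,0],[0,0,0]],
  [[0,0,0],[0,0,0]],
])

```text
clock: 16.58
tool_pos: [0.4001, -0.3097, 0.0301]
eef_rot: [0.196, 0.981, 0.0, -0.0]
contact_force: [-0.4, -0.1, 0.5]
opening: 0.499
finger_force: 0.0
```

Emit:
step_arm([
  [[0,0,0],[0,0,0]],
  [[0,0,0],[0,0,0]],
  [[0,0,0],[0,0,0]],
  [[0,0,0],[0,0,0]],
  [[0,0,0],[0,0,0]],
  [[0,0,-1.5],[0,0,0]],
  [[0,0,-2.5],[0,0,0]],
  [[0,0,-3],[0,0,0]],
  [[0,0,-3],[0,0,0]],
  [[0,0,-3],[0,0,0]],
  [[0,0,-3],[0,0,0]],
], claw=-1)

```text
clock: 17.95
tool_pos: [0.3998, -0.3097, 0.1921]
eef_rot: [0.196, 0.981, -0.0, 0.0]
contact_force: [0.4, -0.5, -0.6]
opening: 0.134
finger_force: 25.0
```

Run:
```python
from m import *
go([.6416,-.0944,.19],-0.2)
s=snap('wrist')
print(sensors.get_state()['tool_pos'])
for o in cass(s,(190,0,370,290),.165,150): print([np.round(x,1).tolist() for x in o])
```

```text
t 17.95 at [ 0.3998 -0.3097  0.1921] rot(tool,deg) [-2.000e-02  1.000e-02 -2.243e+01] shift cm after rot [-24.11  21.62   0.21] q7 1.37
[ 0.40135316 -0.31067045  0.19524049]
[[382.7, -302.4], 157.39999389648438, [30.8, 58.9], [12.5, 13.3]]
```

Emit:
step_arm([
  [[0,0,0],[0,0,-7.5]],
  [[0,0,0],[0,0,-7.5]],
  [[0,0,0],[0,0,-7.4]],
  [[-3.5,3.1,0],[0,0,0]],
  [[-3.5,3.1,0],[0,0,0]],
  [[-3.5,3.1,0],[0,0,0]],
  [[-3.5,3.1,0],[0,0,0]],
  [[-3.5,3.1,0],[0,0,0]],
  [[-3.5,3.1,0],[0,0,0]],
  [[-3.2,3,0],[0,0,0]],
  [[0,0,0],[0,0,0]],
  [[0,0,0],[0,0,0]],
])

```text
clock: 19.5
tool_pos: [0.642, -0.0957, 0.1901]
eef_rot: [0.002, 1.0, -0.001, -0.001]
contact_force: [-0.1, -1.3, -0.4]
opening: 0.134
finger_force: 25.0
```

Run:
```python
from m import *
go([.6431,-.0944,.074],-0.2)
s=snap('wrist','w6.png'); np.savez('w6.npz',**{k:np.array(v) for k,v in s.items()})
```

```text
t 19.5 at [ 0.642  -0.0957  0.1901] rot(tool,deg) [-0.07 -0.09 -0.05] shift cm after rot [-0.11  0.14 11.61] q7 1.31
```

View pics/w6.png

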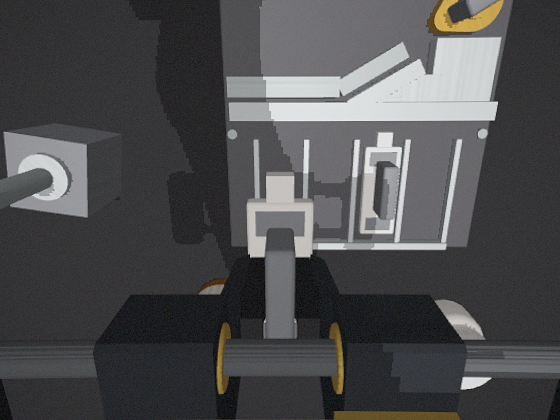

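B is held above the lane at columns 255 to 306. A is in lane (381,190) with its tongue at the top, towards the keeper bar at row 110. The slot runs from (230,95) past the bend at (345,95) to (420,60), and the cam is at (465,10).

Run:
```python
from m import *
d=np.load('w6.npz'); s={k:d[k] for k in d}; v=s['img'].min(2).astype(int)
for row in (146,155,200,225):
    x=v[row,225:490]; m=(x>175).astype(np.uint8)[None]
    n,l,st,ce=cv2.connectedComponentsWithStats(m)
    print(row,np.round([onz(s,[[225+ce[i,0],row]],.018)[0,:2]*1000 for i in range(1,n) if 3<=st[i,2]<=9],1).tolist())
for roi in((225,126,240,142),(475,126,490,142)):
    for uv in comps(v>175,roi,10): print('dot',len(uv),onz(s,[uv.mean(0)],.012)[0].round(4))
for c in (245,270,300,330,480):
    e=np.diff(v[65:130,c]); print(c,[(65+int(i),int(e[i]),(onz(s,[[c,65.5+i]],.0265)[0]*1000).round(1)[:2].tolist()) for i in np.where(abs(e)>25)[0]])
for row in(5,12): 
    pass
```

```text
146 [[605.8, -73.2], [606.0, -31.1], [606.3, 10.8], [606.7, 52.7]]
155 [[613.4, -73.0], [613.6, -31.0], [613.6, -21.4], [613.8, 4.1], [613.8, 10.8], [614.2, 53.0]]
200 [[653.4, 10.7], [653.6, 52.1]]
225 [[676.4, -121.2], [676.6, -70.0], [676.8, -21.2], [676.9, 4.2], [676.9, 10.4], [677.0, 52.4]]
dot 60 [0.5973 0.0737 0.012 ]
245 [(75, 31, [550.7, -121.3]), (76, 49, [551.4, -121.3]), (96, -38, [565.9, -121.9]), (97, -40, [566.7, -121.9]), (101, 53, [569.7, -122.0]), (102, 39, [570.4, -122.0]), (120, -89, [584.1, -122.5])]
270 [(75, 40, [550.8, -102.2]), (76, 62, [551.5, -102.3]), (96, -62, [566.0, -102.4]), (97, -78, [566.7, -102.5]), (98, 43, [567.5, -102.5]), (101, 35, [569.7, -102.5]), (102, 80, [570.5, -102.5]), (110, -65, [576.5, -102.6]), (120, -84, [584.1, -102.7])]
300 [(75, 47, [550.9, -79.4]), (76, 59, [551.6, -79.4]), (96, -59, [566.1, -79.2]), (97, -86, [566.9, -79.2]), (98, 49, [567.6, -79.1]), (101, 39, [569.8, -79.1]), (102, 81, [570.6, -79.1]), (120, -101, [584.3, -78.9])]
330 [(75, 51, [551.0, -56.5]), (76, 51, [551.7, -56.5]), (96, -105, [566.3, -55.9]), (97, -30, [567.0, -55.9]), (98, 33, [567.7, -55.8]), (100, -36, [569.2, -55.8]), (101, 85, [570.0, -55.7]), (102, 68, [570.7, -55.7]), (120, -115, [584.4, -55.1])]
480 [(100, -52, [570.4, 59.8]), (101, 47, [571.1, 59.9]), (119, -49, [584.7, 62.3]), (120, -66, [585.4, 62.4]), (128, 28, [591.6, 63.5])]
```

Emit:
step_arm([
  [[-0.1,0.15,3],[0,0,0]],
  [[0,0,3],[0,0,0]],
  [[0,0,3],[0,0,0]],
  [[0,0,2.6],[0,0,0]],
  [[0,0,0],[0,0,0]],
  [[0,0,0],[0,0,0]],
])

```text
clock: 20.3
tool_pos: [0.6443, -0.0942, 0.0753]
eef_rot: [0.003, 1.0, -0.0, 0.001]
contact_force: [-0.0, 0.1, -0.4]
opening: 0.133
finger_force: 25.0
```

Run:
```python
from m import *
go([.6431,-.0944,.042],-0.2)
s=snap('wrist'); v=s['img'].min(2).astype(int)
np.savez('w7.npz',**{k:np.array(v) for k,v in s.items()})
# dividers at their top z .018, lane edges
for row in (140,150,190,215):
    x=v[row,140:460]; e=np.diff(x); k=np.where(abs(e)>35)[0]; print(row,[(140+int(i),int(e[i]),(onz(s,[[140.5+i,row]],.018)[0,1]*1000).round(1)) for i in k])
```

```text
t 20.3 at [ 0.6443 -0.0942  0.0753] rot(tool,deg) [-0.02  0.07 -0.1 ] shift cm after rot [ 0.12 -0.02  3.33] q7 1.24
140 []
150 [(196, 44, np.float64(-136.1)), (203, -37, np.float64(-132.5))]
190 [(234, 55, np.float64(-117.5)), (235, 45, np.float64(-117.0)), (242, -60, np.float64(-113.3)), (243, -40, np.float64(-112.7)), (265, 99, np.float64(-101.0)), (293, -88, np.float64(-86.0)), (294, -56, np.float64(-85.4)), (313, 128, np.float64(-75.3)), (320, -37, np.float64(-71.5)), (321, -64, np.float64(-71.0)), (391, 72, np.float64(-33.7)), (392, 46, np.float64(-33.1)), (399, -39, np.float64(-29.4)), (400, -80, np.float64(-28.9)), (410, 40, np.float64(-23.6)), (411, 45, np.float64(-23.1)), (418, -64, np.float64(-19.4))]
215 [(196, 38, np.float64(-139.0)), (236, 72, np.float64(-117.1)), (243, -62, np.float64(-113.3)), (244, -37, np.float64(-112.7)), (246, 85, np.float64(-111.6)), (254, -41, np.float64(-107.2)), (255, -36, np.float64(-106.7)), (304, 51, np.float64(-79.8)), (306, 36, np.float64(-78.8)), (312, -66, np.float64(-75.5)), (320, -51, np.float64(-71.1)), (389, 85, np.float64(-33.4)), (392, -37, np.float64(-31.8)), (397, -60, np.float64(-29.1)), (426, -51, np.float64(-13.4)), (427, -91, np.float64(-12.8))]
```

Emit:
step_arm([
  [[0.1,0,1.1],[0,0,-0.1]],
  [[0,0,1],[0,0,0]],
  [[0,0,0.7],[0,0,0]],
  [[0,0,0.45],[0,0,0]],
  [[0,0,0],[0,0,0]],
  [[0,0,0],[0,0,0]],
])

```text
clock: 21.1
tool_pos: [0.6428, -0.0931, 0.0423]
eef_rot: [0.001, 1.0, -0.0, -0.0]
contact_force: [-2.7, -0.4, 5.0]
opening: 0.133
finger_force: 25.0
```

Emit:
step_arm([
  [[0,0,0],[0,0,0]],
  [[0,0,0],[0,0,0]],
  [[0,0,0],[0,0,0]],
  [[0,0,0],[0,0,0]],
  [[0,0,-2],[0,0,0]],
  [[0,0,-3],[0,0,0]],
  [[0,0,-4],[0,0,0]],
  [[0,0,-4],[0,0,0]],
  [[0,0,-2],[0,0,0]],
  [[3,4.5,0],[0,0,0]],
  [[3,4.5,0],[0,0,0]],
  [[3,0,0],[0,0,0]],
], claw=-0.45)

```text
clock: 22.6
tool_pos: [0.5528, 0.0024, 0.1936]
eef_rot: [-0.003, 1.0, 0.002, 0.001]
contact_force: [0.8, -0.3, -0.5]
opening: 0.273
finger_force: 0.0
```

Emit:
step_arm([
  [[3,0,-1],[0,0,0]],
  [[3,0,-1],[0,0,0]],
  [[0,0,0],[0,0,0]],
  [[0,0,0],[0,0,0]],
])

```text
clock: 23.1
tool_pos: [0.4947, -0.0028, 0.2125]
eef_rot: [0.001, 1.0, 0.0, 0.001]
contact_force: [0.7, 1.1, 0.1]
opening: 0.273
finger_force: 0.0
```

Run:
```python
from m import *
go([.5,.04,.2],-0.2)
s=snap('wrist','w8.png'); np.savez('w8.npz',**{k:np.array(v) for k,v in s.items()})
```

```text
t 23.1 at [ 0.4947 -0.0028  0.2125] rot(tool,deg) [0.02 0.16 0.06] shift cm after rot [-0.51  4.28  1.25] q7 1.07
```

View pics/w8.png

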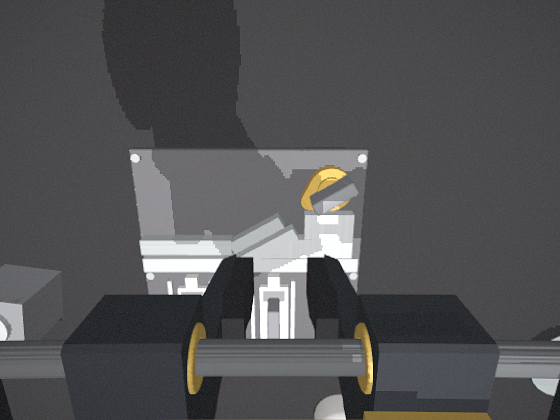

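The cam is at (331,185) with its nose towards the lower left at (305,203). Its grey handle runs from about (318,207) to (356,187).

Run:
```python
from m import *
d=np.load('w8.npz'); s={k:d[k] for k in d}; im=s['img']; hsv=cv2.cvtColor(im,cv2.COLOR_RGB2HSV)
y=(hsv[...,1]>110)&(hsv[...,0]<32)&(hsv[...,2]>70)
uv=np.vstack(comps(y,(290,150,370,225),5)); ax=np.array([.5018,.0441])
for z in(.022,.025):
    P=onz(s,uv,z)[:,:2]-ax; r_=np.linalg.norm(P,axis=1); a=np.degrees(np.arctan2(P[:,0],-P[:,1])); k=r_>25
    print(z,len(uv),r_.max(),a[r_>r_.max()-2].mean(), np.percentile(r_[(a>90)|(a<-60)],99) if ((a>90)|(a<-60)).any() else None)
sub=im[160:225,300:370]
g=(hsv[...,1]<60)&(hsv[...,2]>95); 
for q in comps(g,(305,172,362,213),60):
    rc,P=rect(s,q,.055); print(len(q),q.mean(0),np.round(rc[0],1),np.round(rc[1],1),rc[2])
for row in range(176,212,3): print(row,[int(t) for t in im[row,300:366:3].mean(1)])
```

```text
0.022 854 0.029754321020468193 -32.713958846388515 0.02170197864613376
0.025 854 0.029407994191625906 -33.29102096343931 0.022415858473688786
66 [307.43939394 176.51515152] [483.3  21.9] [10.9  6.5] 1.1491587162017822
1529 [339.54087639 195.48397646] [495.3  42.8] [47.2 34.5] 89.85765075683594
176 [108, 102, 108, 108, 102, 148, 158, 199, 201, 201, 203, 204, 200, 201, 175, 104, 102, 109, 107, 108, 106, 107]
179 [104, 108, 108, 106, 132, 157, 156, 202, 148, 192, 200, 198, 186, 126, 101, 100, 97, 103, 108, 105, 105, 108]
182 [107, 108, 108, 98, 157, 156, 157, 113, 158, 156, 157, 143, 102, 101, 102, 106, 101, 95, 105, 109, 104, 109]
185 [104, 107, 106, 151, 159, 158, 152, 155, 159, 161, 109, 97, 98, 98, 97, 95, 131, 152, 135, 106, 106, 108]
188 [105, 106, 96, 157, 157, 157, 140, 159, 124, 98, 100, 102, 101, 96, 117, 149, 154, 154, 152, 108, 109, 107]
191 [105, 105, 154, 156, 160, 160, 135, 99, 96, 101, 101, 99, 111, 144, 156, 154, 156, 156, 153, 142, 108, 108]
194 [106, 108, 155, 157, 126, 95, 98, 98, 93, 101, 103, 140, 157, 157, 155, 153, 153, 153, 152, 130, 108, 104]
197 [103, 160, 156, 135, 98, 100, 101, 98, 95, 138, 156, 157, 156, 154, 151, 153, 150, 137, 106, 103, 106, 101]
200 [100, 154, 158, 159, 97, 100, 100, 127, 146, 151, 153, 150, 148, 148, 147, 138, 140, 104, 105, 107, 109, 104]
203 [106, 154, 155, 156, 96, 117, 148, 156, 210, 207, 202, 201, 199, 192, 165, 154, 106, 108, 105, 108, 104, 93]
206 [107, 157, 155, 159, 139, 158, 156, 154, 205, 200, 199, 196, 195, 164, 146, 104, 106, 107, 107, 107, 108, 86]
209 [110, 108, 129, 157, 159, 150, 155, 151, 199, 198, 177, 199, 180, 121, 101, 107, 108, 104, 104, 108, 108, 82]
```

Run:
```python
from m import *
d=np.load('w8.npz'); s={k:d[k] for k in d}
ax=[.5018,.0441]
print(proj(s,[[*ax,.012],[*ax,.022],[*ax,.042],[*ax,.055]]).round(1))
v=s['img'].min(2)
for u in [(135,158),(362,158),(150,276),(353,276)]:
    for q in comps(v>150,(u[0]-8,u[1]-8,u[0]+8,u[1]+8),8): print('dot',len(q),q.mean(0).round(1),onz(s,[q.mean(0)],.012)[0].round(4))
st=sensors.get_state(); print(s['position'],st['tool_pos'])
```

```text
[[328.4 186. ]
 [329.8 188.9]
 [332.9 195.3]
 [335.1 199.9]]
dot 73 [134.7 158. ] [ 0.4746 -0.1354  0.012 ]
dot 145 [360.2 158.1] [0.4752 0.0722 0.012 ]
dot 125 [150.2 272.7] [ 0.5936 -0.1351  0.012 ]
dot 120 [351.9 272.8] [0.5945 0.0719 0.012 ]
[ 0.41051394 -0.00182496  0.33920233] [ 0.49482556 -0.00282256  0.21214533]
```

Run:
```python
from m import *
d=np.load('w8.npz'); s={k:d[k] for k in d}; im=s['img']; hsv=cv2.cvtColor(im,cv2.COLOR_RGB2HSV)
mean=im.mean(2); ax=np.array([.5018,.0441])*1000
g=(hsv[...,1]<50)&(mean>128)&(mean<172)
for q in comps(g,(305,172,362,213),60):
    rc,P=rect(s,q,.055); print('handle',len(q),q.mean(0),np.round(rc[0],1),np.round(rc[1],1),rc[2])
y=(hsv[...,1]>90)&(hsv[...,0]<35)&(mean>60)
for q in comps(y,(295,160,365,220),30):
    P=onz(s,q,.022)[:,:2]*1000-ax; r_=np.linalg.norm(P,axis=1); i=np.argsort(-r_)[:12]; print('brass',len(q),q.min(0),q.max(0),[(q[j].tolist(),P[j].round(0).tolist()) for j in i[::3]])
```

```text
handle 451 [335.82926829 197.57649667] [503.3  40.6] [11.1 46.2] 30.566883087158203
brass 823 [301 166] [346 209] [([302, 206], [17.0, -25.0]), ([304, 208], [19.0, -23.0]), ([303, 206], [17.0, -24.0]), ([301, 202], [13.0, -26.0])]
brass 56 [330 200] [348 210] [([338, 209], [20.0, 8.0]), ([333, 210], [21.0, 4.0]), ([347, 202], [13.0, 17.0]), ([332, 210], [21.0, 3.0])]
```

Emit:
step_arm([
  [[-0.7,4.65,0],[0,0,0]],
  [[0,0,0],[0,0,10]],
  [[0,0,1],[0,0,10]],
  [[0,0,2],[0,0,10]],
  [[0,0,2],[0,0,10]],
  [[0,0,2],[0,0,10]],
  [[0,0,2],[0,0,9]],
  [[0,0,1],[0,0,0]],
  [[0,0,0],[0,0,0]],
  [[0,0,0],[0,0,0]],
])

```text
clock: 24.4
tool_pos: [0.501, 0.0436, 0.1121]
eef_rot: [0.493, 0.87, 0.0, 0.0]
contact_force: [-0.4, -0.3, 0.1]
opening: 0.274
finger_force: 0.0
```

Run:
```python
from m import *
go([.502,.0438,.046],-59.4)
s=snap('wrist','w9.png'); np.savez('w9.npz',**{k:np.array(v) for k,v in s.items()})
```

```text
t 24.4 at [0.501  0.0436 0.1121] rot(tool,deg) [0.06 0.   0.34] shift cm after rot [-0.04  0.1   6.61] q7 0.26
```

View pics/w9.png

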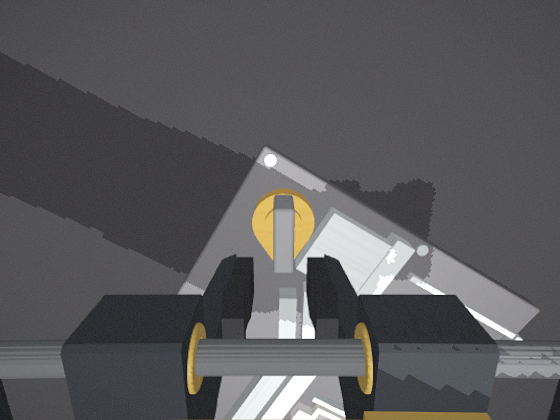

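The handle at (284,235) is vertical between the fingers, so it is aligned, and sits about 1 mm right of centre. The nose points down the image.

Emit:
step_arm([
  [[0,0.1,2],[0,0,0.3]],
  [[0,0,2],[0,0,0]],
  [[0,0,1.6],[0,0,0]],
  [[0,0,1],[0,0,0]],
  [[0,0,0],[0,0,0]],
  [[0,0,0],[0,0,0]],
])

```text
clock: 25.2
tool_pos: [0.5015, 0.0441, 0.0461]
eef_rot: [0.496, 0.869, 0.0, 0.0]
contact_force: [-0.5, 0.2, 0.1]
opening: 0.278
finger_force: 0.0
```

Emit:
step_arm([
  [[0,0,0],[0,0,0]],
  [[0,0,0],[0,0,0]],
  [[0,0,0],[0,0,0]],
  [[0,0,0],[0,0,0]],
], claw=-1, grip_force=50)

```text
clock: 25.7
tool_pos: [0.5027, 0.0448, 0.0461]
eef_rot: [0.495, 0.869, 0.001, 0.001]
contact_force: [2.8, 2.7, 3.3]
opening: 0.131
finger_force: 50.0
```

Run:
```python
from m import *
go([.502,.0438,.046],-0.3); st=sensors.get_state(); print(st['contact_force'],st['moment'])
t=snap('top')
c=cv2.resize(t['img'][140:250,215:320],None,fx=5,fy=5,interpolation=cv2.INTER_CUBIC); cv2.imwrite('pics/t10.png',cv2.cvtColor(c,cv2.COLOR_RGB2BGR))
```

```text
t 25.7 at [0.5027 0.0448 0.0461] rot(tool,deg) [  0.15   0.12 -59.1 ] shift cm after rot [ 0.07 -0.1   0.01] q7 0.24
[2.81239508 2.69539951 3.33067319] [ 0.44567344 -0.60457731  0.01657293]
```

View pics/t10.png

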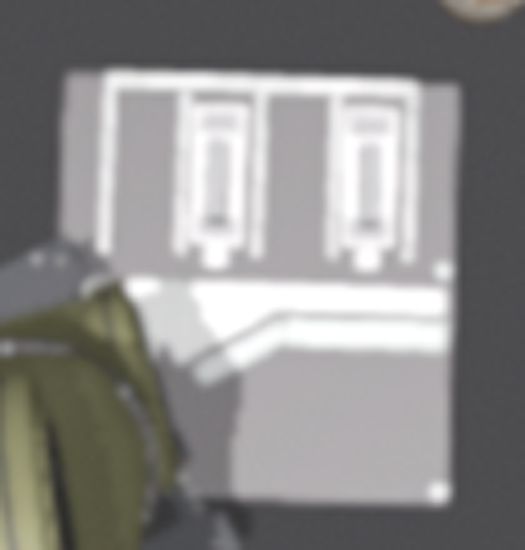

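Both cassettes lie in their lanes at (217,175) and (370,175), tongues at (215,255) and (367,260) towards the keeper.

Emit:
step_arm([
  [[0,0,0],[0,0,-7]],
  [[0,0,0],[0,0,-7]],
  [[0,0,0],[0,0,-7]],
  [[0,0,0],[0,0,-7]],
  [[0,0,0],[0,0,-7]],
  [[0,0,0],[0,0,0]],
])

```text
clock: 26.5
tool_pos: [0.5021, 0.0442, 0.0461]
eef_rot: [0.212, 0.977, 0.0, 0.001]
contact_force: [2.6, 1.6, 6.0]
opening: 0.129
finger_force: 50.0
```

Run:
```python
from m import *
go([.502,.0438,.046],-0.3); st=sensors.get_state(); print(st['contact_force'],st['moment'],st['opening'])
```

```text
t 26.5 at [0.5021 0.0442 0.0461] rot(tool,deg) [  0.06   0.09 -24.19] shift cm after rot [ 0.01 -0.04  0.01] q7 0.56
[2.57156096 1.63227195 5.95768489] [ 0.29354058 -0.66078304  0.05085653] 0.1285435787937113
```

Emit:
step_arm([
  [[0,0,0],[0,0,-7]],
  [[0,0,0],[0,0,-7]],
  [[0,0,0],[0,0,-7]],
  [[0,0,0],[0,0,-4.5]],
  [[0,0,0],[0,0,0]],
  [[0,0,0],[0,0,0]],
  [[0,0,0],[0,0,0]],
])

```text
clock: 27.38
tool_pos: [0.502, 0.0435, 0.0461]
eef_rot: [-0.008, 1.0, -0.0, 0.001]
contact_force: [2.7, 0.2, 6.0]
opening: 0.132
finger_force: 50.0
```

Emit:
step_arm([
  [[0,0,0],[0,0,0]],
  [[0,0,0],[0,0,0]],
  [[0,0,0],[0,0,0]],
  [[0,0,-2],[0,0,0]],
  [[0,0,-4],[0,0,0]],
  [[0,0,-4],[0,0,0]],
  [[0,0,-4],[0,0,0]],
  [[0,0,-4],[0,0,0]],
  [[0,0,0],[0,0,0]],
  [[0,0,0],[0,0,0]],
], claw=-0.45, grip_force=25)

```text
clock: 28.62
tool_pos: [0.5005, 0.0436, 0.225]
eef_rot: [-0.009, 1.0, -0.0, -0.001]
contact_force: [-0.1, 0.2, -0.7]
opening: 0.276
finger_force: 0.0
```

Run:
```python
from m import *
go([.545,-.05,.23],-0.3)
s=snap('wrist','w11.png'); np.savez('w11.npz',**{k:np.array(v) for k,v in s.items()})
```

```text
t 28.62 at [0.5005 0.0436 0.225 ] rot(tool,deg) [-0.04 -0.1   1.35] shift cm after rot [-4.5  -9.34 -0.5 ] q7 0.98
```

View pics/w11.png

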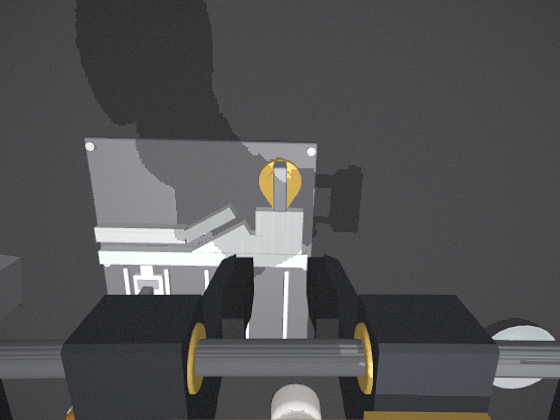

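Cam view: the nose at (280,205) is square on the pad (256 to 302, row 210), with the handle along loader x. The bar has moved away from the rail, and the slot now runs from (95,246) past the bend near (190,245) to (240,212).

Run:
```python
from m import *
O=np.array([596.5,-31.3]); 
def L(P): # world mm -> loader
    a=-.004; c,s_=np.cos(a),np.sin(a); return (P-O)@np.array([[c,-s_],[s_,c]])
for f,rng,rows in(('w11.npz',range(100,256,8),(200,262)),('w6.npz',range(232,425,10),(35,112))):
    d=np.load(f); s={k:d[k] for k in d}; v=cv2.GaussianBlur(s['img'].min(2).astype(np.float32),(0,0),.8)
    print(f)
    for c in rng:
        e=np.diff(v[rows[0]:rows[1],c]); o=[]
        for i in range(1,len(e)-1):
            if abs(e[i])>14 and abs(e[i])>=abs(e[i-1]) and abs(e[i])>abs(e[i+1]):
                o.append((int(e[i]),*L(onz(s,[[c,rows[0]+i+.5]],.0265)[0,:2]*1000).round(1).tolist()))
        print(c,o)
```

```text
w11.npz
100 [(35, -45.1, -98.6), (-46, -30.2, -100.6), (46, -20.4, -101.8)]
108 [(36, -45.2, -90.9), (-32, -30.3, -92.8), (42, -20.6, -94.0)]
116 [(41, -45.4, -83.2), (-32, -29.4, -85.1), (44, -20.7, -86.1)]
124 [(44, -45.5, -75.5), (-32, -30.6, -77.2), (38, -20.9, -78.3)]
132 [(48, -45.7, -67.8), (-36, -29.7, -69.5), (38, -21.0, -70.4)]
140 [(42, -45.9, -60.1), (-35, -29.9, -61.6), (36, -20.1, -62.6)]
148 [(40, -46.0, -52.3), (-34, -30.0, -53.8), (41, -20.2, -54.7)]
156 [(38, -45.1, -44.6), (-33, -30.2, -45.9), (41, -20.4, -46.7)]
164 [(45, -45.3, -36.9), (-33, -30.4, -38.0), (48, -20.5, -38.8)]
172 [(47, -45.5, -29.1), (-34, -30.5, -30.2), (42, -20.7, -30.8)]
180 [(28, -45.6, -21.3), (19, -33.9, -22.1), (-33, -30.7, -22.3), (42, -20.9, -22.9)]
188 [(25, -45.8, -13.5), (-21, -30.8, -14.4), (37, -19.9, -15.0)]
196 [(21, -50.2, -5.5), (46, -24.5, -6.8)]
204 [(22, -54.5, 2.5), (-28, -39.8, 1.8), (38, -29.0, 1.4)]
212 [(24, -59.9, 10.4), (-30, -45.3, 9.9), (37, -33.5, 9.4)]
220 [(25, -64.1, 18.3), (-30, -49.6, 17.8), (25, -38.0, 17.5), (15, -25.0, 17.1)]
228 [(25, -68.4, 26.1), (-27, -5
[... 786 characters left out ...]
25.7, -46.3)]
312 [(39, -44.7, -39.1), (-47, -30.2, -38.7), (46, -25.7, -38.5)]
322 [(38, -44.7, -31.5), (-49, -30.2, -30.9), (46, -25.7, -30.7)]
332 [(37, -45.4, -23.9), (-58, -30.1, -23.2), (51, -25.7, -23.0)]
342 [(35, -43.9, -16.2), (-23, -31.6, -15.5), (50, -26.4, -15.2)]
352 [(36, -48.1, -8.9), (-30, -34.5, -8.0), (42, -29.3, -7.6)]
362 [(39, -52.3, -1.6), (-32, -38.8, -0.6), (40, -33.7, -0.2)]
372 [(40, -56.5, 5.5), (-35, -43.1, 6.7), (40, -38.1, 7.1)]
382 [(44, -60.5, 12.6), (-31, -47.3, 13.8), (44, -42.3, 14.3)]
392 [(43, -64.6, 19.6), (-32, -51.5, 21.0), (36, -45.9, 21.5)]
402 [(29, -68.5, 26.5), (-36, -55.6, 28.0), (41, -50.0, 28.6)]
412 [(38, -54.2, 35.6)]
422 [(19, -52.0, 43.3)]
```

Emit:
step_arm([
  [[-2.4,-4.4,-0.2],[0,0,1.3]],
  [[-2.4,-4.4,-0.2],[0,0,0]],
  [[-2.4,-4.4,-0.2],[0,0,0]],
  [[-2.4,-4.4,-0.2],[0,0,0]],
  [[-2.4,-4.4,-0.2],[0,0,0]],
  [[-2.4,-4.4,-0.2],[0,0,0]],
  [[-2.4,-4.4,-0.2],[0,0,0]],
  [[0,0,0],[0,0,0]],
  [[0,0,0],[0,0,0]],
])

```text
clock: 29.8
tool_pos: [0.6682, -0.2627, 0.2376]
eef_rot: [0.002, 1.0, 0.001, -0.002]
contact_force: [-0.2, 0.3, 0.0]
opening: 0.279
finger_force: 0.0
```

Run:
```python
from m import *
go([.6195,-.265,.24],-0.3)
s=snap('wrist','w12.png'); np.savez('w12.npz',**{k:np.array(v) for k,v in s.items()})
print(proj(s,[[.6195,-.265,.0],[.6195,-.265,.06],[.6195,-.265,.065],[.6195,-.265,.128]]).round(1))
v=s['img'].min(2)
for th in(120,170,200,220):
  for q in comps(v>th,(180,60,380,290),60): print(th,len(q),q.min(0),q.max(0),q.mean(0).round(1))
```

```text
t 29.8 at [ 0.6682 -0.2627  0.2376] rot(tool,deg) [ 0.11 -0.19  0.12] shift cm after rot [ 4.87 -0.25 -0.24] q7 1.58
[[276.1 123.6]
 [275.5 130.5]
 [275.5 131.2]
 [274.6 142.5]]
120 4513 [239  92] [314 168] [275.6 130.1]
120 634 [354 239] [379 289] [366.4 258.3]
170 102 [308 103] [314 136] [310.3 114.7]
170 1179 [255 112] [296 154] [275.3 132.5]
200 94 [308 103] [313 134] [310.2 114.4]
200 716 [256 112] [295 149] [275.8 126.7]
```

View pics/w12.png

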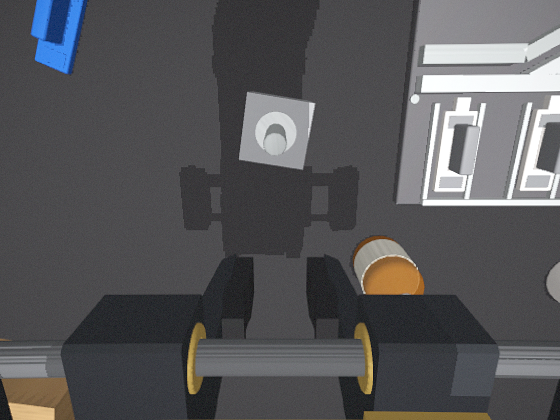

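The stand top is at (277,131), with the stylus collar at (275,132) and its upper end at (275,143). The bottle at (390,275) is well clear of the gripper path.

Run:
```python
from m import *
d=np.load('w12.npz'); s={k:d[k] for k in d}; t=np.linspace(0,6.28,73)
def circ(c,r,z): p=proj(s,np.c_[c[0]+r*np.cos(t),c[1]+r*np.sin(t),0*t+z]); return p.min(0).round(1),p.max(0).round(1)
for x in(.6195,.621): print(x,'collar',circ((x,-.265),.017,.065),'top',circ((x,-.265),.008,.128))
im=s['img'].min(2); print(im[104:120,275]); print(im[126:160:1,275]); print(im[120,250:300]); print(im[146,258:294])
print('bottle',onz(s,[[392,280]],.1),onz(s,[[392,280]],.07), 'tip/held rows', proj(s,[[.6682,-.2627,.2376-.095]]))
```

```text
0.6195 collar (array([254.9, 109.9]), array([296.1, 151.8])) top (array([262.4, 130.1]), array([286.7, 154.6]))
0.621 collar (array([254.9, 111.8]), array([296.1, 153.5])) top (array([262.5, 132.5]), array([286.7, 156.8]))
[157 158 156 157 157 154 156 168 216 213 210 210 211 213 211 212]
[128 124 125 126 125 128 127 169 190 196 196 196 194 194 196 196 193 191
 191 191 189 190 191 189 188 187 186 185 182 161 155 156 155 155]
[160 158 160 158 159 157 157 158 155 205 207 209 210 213 213 210 208 208
 209 209 211 211 209 208 210 211 211 214 214 211 210 212 211 213 211 207
 208 208 208 211 213 213 195 162 156 160 157 156 157 157]
[160 157 186 208 212 189 184 190 194 194 195 194 194 196 193 190 191 189
 190 188 183 188 185 184 186 185 182 167 183 203 205 205 201 173 155 155]
bottle [[ 0.73833625 -0.1682896   0.1       ]] [[ 0.75573514 -0.15768455  0.07      ]] tip/held rows [[278.35899139 219.54660721]]
```

Emit:
step_arm([
  [[2.4,-0.1,1],[0,0,0]],
  [[2.4,-0.1,2],[0,0,0]],
  [[0,0,2.5],[0,0,0]],
  [[0,0,2.5],[0,0,0]],
  [[0,0,0],[0,0,0]],
  [[0,0,0],[0,0,0]],
], claw=0)

```text
clock: 30.6
tool_pos: [0.6216, -0.2649, 0.1607]
eef_rot: [0.001, 1.0, 0.0, 0.001]
contact_force: [0.4, 0.0, -0.5]
opening: 0.499
finger_force: 0.0
```

Run:
```python
from m import *
go([.6205,-.265,.095],-0.3)
```

```text
t 30.6 at [ 0.6216 -0.2649  0.1607] rot(tool,deg) [0.01 0.06 0.15] shift cm after rot [ 0.11 -0.01  6.57] q7 1.53
```

Emit:
step_arm([
  [[0.1,0,2],[0,0,0.1]],
  [[0,0,2],[0,0,0]],
  [[0,0,1.6],[0,0,0]],
  [[0,0,0.9],[0,0,0]],
  [[0,0,0],[0,0,0]],
  [[0,0,0],[0,0,0]],
])

```text
clock: 31.35
tool_pos: [0.6205, -0.2659, 0.0952]
eef_rot: [0.003, 1.0, -0.0, 0.001]
contact_force: [0.4, -1.0, 0.1]
opening: 0.5
finger_force: 0.0
```

Emit:
step_arm([
  [[0,0,0],[0,0,0]],
  [[0,0,0],[0,0,0]],
  [[0,0,0],[0,0,0]],
  [[0,0,0],[0,0,0]],
  [[0,0,0],[0,0,0]],
], claw=-1, grip_force=40)

```text
clock: 31.98
tool_pos: [0.6201, -0.2659, 0.0949]
eef_rot: [0.003, 1.0, -0.0, 0.0]
contact_force: [0.3, -0.1, 2.6]
opening: 0.168
finger_force: 40.0
```

Emit:
step_arm([
  [[0,0,-1.5],[0,0,0]],
  [[0,0,-1.5],[0,0,0]],
  [[0,0,-2],[0,0,0]],
  [[0,0,-2],[0,0,0]],
  [[0,0,-2],[0,0,0]],
  [[0,0,-1],[0,0,0]],
  [[0,0,0],[0,0,0]],
  [[0,0,0],[0,0,0]],
])

```text
clock: 32.98
tool_pos: [0.6195, -0.2658, 0.194]
eef_rot: [0.003, 1.0, 0.0, -0.001]
contact_force: [0.3, 0.1, -0.7]
opening: 0.171
finger_force: 40.0
```

Run:
```python
from m import *
go([.5709,-.1262,.195],-0.3)
s=snap('wrist','w13.png'); np.savez('w13.npz',**{k:np.array(v) for k,v in s.items()})
T=np.array(sensors.get_state()['tool_pos']); print(proj(s,[T-[0,0,h] for h in(.03,.035,.0427,.0827)]).round(1))
im=s['img'].min(2)
for r_ in range(200,290,6): print(r_,im[r_,240:320:2])
```

```text
t 32.98 at [ 0.6195 -0.2658  0.194 ] rot(tool,deg) [ 0.02 -0.08 -0.03] shift cm after rot [ 4.93 13.93 -0.1 ] q7 1.54
[[278.3 265.9]
 [278.3 261.2]
 [278.4 254.4]
 [278.6 226.1]]
200 [ 67  54 169 170 168 169 169 169 168 171 171 172 150  96 102 110 105 111
 113 113 112 109 109 112 108 106 104 120 167 169 169 168 168 169 168 168
 167 167 170  92]
206 [ 63  90 171 166 167 169 169 167 169 170 168 168 156 108 104 108 109 111
 116 110 114 113 109 109 109 107 105 129 166 168 168 164 167 166 168 166
 165 168 127  84]
212 [ 61 164 169 168 168 170 169 167 169 169 169 167 168 169 149 106 114 109
 110 113 116 113 111 112 104 121 156 166 166 168 166 167 165 168 165 166
 169 171  86  85]
218 [ 52 170 167 171 170 169 169 170 168 165 167 164 166 166 168 164 169 163
 165 163 161 167 169 170 168 166 166 169 168 166 167 167 166 167 167 163
 169 102  88  90]
224 [138 169 167 169 167 167 168 167 167 167 167 167 166 169 169 167 167 167
 155 144 138 136 165 169 166 164 169 166 163 168 167 167 167 166 165 166
 152  62  58  88]
230 [169 171 169 170 167 169 168 165 166 165 165 165 167 168 166 167 166 168
 140
[... 898 characters left out ...]
43  46  36
  41  44  45  49]
266 [ 47  47  44  39  38  41  39  41  43  39  47  33 163 132 136 135 139 140
 143 136 139 136 138 140 137 136 135 130 126  38  40  44  39  43  41  38
  45  44  49  47]
272 [ 50  46  41  44  41  43  40  38  38  44  39  33 128 134 139 138 142 139
 141 141 141 138 140 141 137 137 133 131  82  42  44  40  39  42  35  42
  39  40  44  44]
278 [ 46  44  35  41  39  44  39  40  44  37  41  29 132 135 141 139 140 142
 141 141 139 140 137 141 140 137 136 135  95  40  38  32  38  42  44  42
  35  40  42  54]
284 [ 38  43  41  43  41  37  42  36  40  38  40  54 135 139 141 139 141 141
 136 138 142 139 136 138 139 133 135 135 131  31  38  44  45  41  41  41
  39  39  35  35]
```

Emit:
step_arm([
  [[1.2,3.5,0],[0,0,0]],
  [[1.2,3.5,0],[0,0,0]],
  [[1.2,3.5,0],[0,0,0]],
  [[1.3,3.4,0],[0,0,0]],
  [[0,0,3],[0,0,0]],
  [[0,0,2.5],[0,0,0]],
  [[0,0,1.4],[0,0,0]],
  [[0,0,0],[0,0,0]],
  [[0,0,0],[0,0,0]],
])

```text
clock: 34.15
tool_pos: [0.5724, -0.1266, 0.1263]
eef_rot: [0.003, 1.0, 0.0, 0.001]
contact_force: [0.0, -0.5, -0.1]
opening: 0.17
finger_force: 40.0
```

Run:
```python
from m import *
go([.5709,-.1262,.103],-0.3)
s=snap('wrist','w14.png'); np.savez('w14.npz',**{k:np.array(v) for k,v in s.items()})
T=np.array(sensors.get_state()['tool_pos']); print(T,proj(s,[T-[0,0,h] for h in(.0427,.0869)]).round(1))
im=s['img'].min(2)
for c in(215,235,250,310,330,350):
    v=cv2.GaussianBlur(im.astype(np.float32),(0,0),.8)[:,c]; e=np.diff(v[170:262]); print(c,[(170+i,int(e[i]),(onz(s,[[c,170.5+i]],.0265)[0,:2]*1000).round(1).tolist()) for i in range(1,len(e)-1) if abs(e[i])>14 and abs(e[i])>=abs(e[i-1]) and abs(e[i])>abs(e[i+1])])
for r_ in range(196,260,6): print(r_,im[r_,256:304:2])
```

```text
t 34.15 at [ 0.5724 -0.1266  0.1263] rot(tool,deg) [ 0.01  0.07 -0.04] shift cm after rot [0.15 0.04 2.33] q7 1.23
[ 0.57251195 -0.12660385  0.12652685] [[278.3 254.7]
 [278.5 223.7]]
215 []
235 []
250 [(247, 18, [595.3, -146.7]), (249, 22, [596.8, -146.7]), (256, -57, [602.2, -146.9])]
310 [(185, 20, [550.9, -105.9]), (207, -28, [566.2, -105.5]), (214, 16, [571.1, -105.4]), (221, 24, [576.2, -105.3]), (240, -37, [590.3, -105.0]), (250, 19, [597.9, -104.9]), (256, -55, [602.5, -104.8])]
330 [(185, 43, [551.0, -92.7]), (188, -17, [553.0, -92.7]), (207, -29, [566.2, -92.2]), (214, 20, [571.2, -92.0]), (221, 36, [576.3, -91.8]), (240, -33, [590.3, -91.2]), (242, 36, [591.8, -91.2]), (249, -16, [597.2, -91.0])]
350 [(185, 50, [551.1, -79.7]), (199, -21, [560.7, -79.1]), (207, -28, [566.3, -78.8]), (214, 19, [571.3, -78.5]), (221, 42, [576.4, -78.2]), (240, -42, [590.4, -77.5]), (248, 22, [596.5, -77.1])]
196 [ 43  34  81  86  98 155 156 154 155 156 157 156 154 155 155 154 154 153
 151 156 157 152 155 154]
202 [ 39  32  75  84  96 152 150 152 153 153 155 152 151 152 149 150 150 151
 152 1
[... 221 characters left out ...]
  85  93 117 113 113 115 116 117 116 113 115 117 116 115
 114 118 117 118 115 114]
226 [ 41  40  74  81  83 124 171 173 171 171 120 103 101  90 164 170 171 171
 169 170 171 167 170 170]
232 [ 36  32  70  81  82 106 177 164 152 132 113 114 121 115 123 137 149 172
 171 172 171 169 168 168]
238 [ 43  65 109 111 110 159 169 172 172 173 174 170 172 169 171 171 169 172
 169 141 114 107 118 171]
244 [161 172 168 169 171 170 170 169 167 170 169 171 174 172 171 173 171 173
 167 169 169 169 170 173]
250 [165 169 173 170 168 167 170 170 169 171 169 170 167 170 171 170 170 173
 170 171 169 167 168 169]
256 [155 154 151 147 167 172 169 172 142 109  95  93  98  92  98 108 151 173
 170 170 177 151 153 151]
```

Emit:
step_arm([
  [[0.13,0,0.3],[0,0,0]],
  [[0,0,0.3],[0,0,0]],
  [[0,0,0.4],[0,0,0]],
  [[0,0,0.4],[0,0,0]],
  [[0,0,0.4],[0,0,0]],
  [[0,0,0.4],[0,0,0]],
  [[0,0,0],[0,0,0]],
  [[0,0,0],[0,0,0]],
  [[0,0,0],[0,0,0]],
])

```text
clock: 35.33
tool_pos: [0.5707, -0.1266, 0.1038]
eef_rot: [0.003, 1.0, 0.0, 0.0]
contact_force: [0.4, 0.3, -0.7]
opening: 0.166
finger_force: 40.0
```

Run:
```python
from m import *
go([.571,-.1262,.103],-0.3); go([.5712,-.0462,.103],-.3); print(sensors.get_state()['contact_force'])
```

```text
t 35.33 at [ 0.5707 -0.1266  0.1038] rot(tool,deg) [ 0.    0.02 -0.03] shift cm after rot [-0.03  0.04  0.08] q7 1.21
t 35.33 at [ 0.5707 -0.1266  0.1038] rot(tool,deg) [ 0.    0.02 -0.03] shift cm after rot [-0.01  8.04  0.08] q7 1.21
[ 0.37428071  0.33457164 -0.67526648]
```

Emit:
step_arm([
  [[0,0.25,0],[0,0,0]],
  [[0,0.25,0],[0,0,0]],
  [[0,0.25,0],[0,0,0]],
  [[0,0.25,0],[0,0,0]],
  [[0,0.25,0],[0,0,0]],
  [[0,0.25,0],[0,0,0]],
  [[0,0.25,0],[0,0,0]],
  [[0,0.25,0],[0,0,0]],
  [[0,0.25,0],[0,0,0]],
  [[0,0.25,0],[0,0,0]],
  [[0,0.25,0],[0,0,0]],
  [[0,0.25,0],[0,0,0]],
])

```text
clock: 36.83
tool_pos: [0.5707, -0.0964, 0.1037]
eef_rot: [0.003, 1.0, 0.0, 0.0]
contact_force: [-0.6, -0.0, -0.0]
opening: 0.17
finger_force: 40.0
```

Emit:
step_arm([
  [[0,0.25,0],[0,0,0]],
  [[0,0.25,0],[0,0,0]],
  [[0,0.25,0],[0,0,0]],
  [[0,0.25,0],[0,0,0]],
  [[0,0.25,0],[0,0,0]],
  [[0,0.25,0],[0,0,0]],
  [[0,0.25,0],[0,0,0]],
  [[0,0.25,0],[0,0,0]],
  [[0,0.25,0],[0,0,0]],
  [[0,0.25,0],[0,0,0]],
  [[0,0.25,0],[0,0,0]],
  [[0,0.25,0],[0,0,0]],
])

```text
clock: 38.33
tool_pos: [0.5709, -0.0664, 0.1037]
eef_rot: [0.003, 1.0, 0.0, -0.0]
contact_force: [0.0, -0.3, -1.4]
opening: 0.167
finger_force: 40.0
```

Run:
```python
from m import *
go([.5713,-.0462,.103],-.3); print(sensors.get_state()['contact_force'])
```

```text
t 38.33 at [ 0.5709 -0.0664  0.1037] rot(tool,deg) [ 0.   -0.   -0.03] shift cm after rot [-0.03  2.02  0.07] q7 1.11
[ 0.00453419 -0.34488385 -1.41095662]
```

Emit:
step_arm([
  [[-0.01,0.25,0.01],[0,0,0]],
  [[-0.01,0.25,0.01],[0,0,0]],
  [[-0.01,0.25,0.01],[0,0,0]],
  [[0,0.25,0.01],[0,0,0]],
  [[0,0.25,0.01],[0,0,0]],
  [[0,0.25,0],[0,0,0]],
  [[0,0.25,0],[0,0,0]],
  [[0,0.25,0],[0,0,0]],
  [[0,0,0],[0,0,0]],
])

```text
clock: 39.45
tool_pos: [0.5713, -0.0462, 0.1032]
eef_rot: [0.003, 1.0, 0.0, 0.0]
contact_force: [0.2, -0.6, -0.2]
opening: 0.169
finger_force: 40.0
```

Run:
```python
from m import *
go([.5713,-.0462,.103],-.3); go([.5415,.0057,.103],-.3); print(sensors.get_state()['contact_force'])
```

```text
t 39.45 at [ 0.5713 -0.0462  0.1032] rot(tool,deg) [ 0.01  0.   -0.01] shift cm after rot [0.   0.   0.02] q7 1.08
t 39.45 at [ 0.5713 -0.0462  0.1032] rot(tool,deg) [ 0.01  0.   -0.01] shift cm after rot [3.01 5.18 0.02] q7 1.08
[ 0.22568895 -0.59343441 -0.24965202]
```

Emit:
step_arm([
  [[0.125,0.217,0],[0,0,0]],
  [[0.125,0.217,0],[0,0,0]],
  [[0.125,0.217,0],[0,0,0]],
  [[0.125,0.217,0],[0,0,0]],
  [[0.125,0.217,0],[0,0,0]],
  [[0.125,0.217,0],[0,0,0]],
  [[0.125,0.217,0],[0,0,0]],
  [[0.125,0.217,0],[0,0,0]],
  [[0.125,0.217,0],[0,0,0]],
  [[0.125,0.217,0],[0,0,0]],
  [[0.125,0.217,0],[0,0,0]],
  [[0.125,0.217,0],[0,0,0]],
])

```text
clock: 40.95
tool_pos: [0.5564, -0.0203, 0.1032]
eef_rot: [0.003, 1.0, 0.0, 0.0]
contact_force: [-0.7, -0.5, -0.4]
opening: 0.17
finger_force: 40.0
```

Emit:
step_arm([
  [[0.125,0.217,0],[0,0,0]],
  [[0.125,0.217,0],[0,0,0]],
  [[0.125,0.217,0],[0,0,0]],
  [[0.125,0.217,0],[0,0,0]],
  [[0.125,0.217,0],[0,0,0]],
  [[0.125,0.217,0],[0,0,0]],
  [[0.125,0.217,0],[0,0,0]],
  [[0.125,0.217,0],[0,0,0]],
  [[0.125,0.217,0],[0,0,0]],
  [[0.125,0.217,0],[0,0,0]],
  [[0.125,0.217,0],[0,0,0]],
])

```text
clock: 42.32
tool_pos: [0.5428, 0.0037, 0.1032]
eef_rot: [0.003, 1.0, 0.0, 0.0]
contact_force: [-0.1, -0.8, -0.5]
opening: 0.168
finger_force: 40.0
```

Emit:
step_arm([
  [[0.12,0.2,0],[0,0,0]],
  [[0,0,0],[0,0,0]],
  [[0,0,0],[0,0,0]],
])

```text
clock: 42.7
tool_pos: [0.5417, 0.0055, 0.1032]
eef_rot: [0.003, 1.0, 0.0, 0.0]
contact_force: [-0.1, 0.5, 0.3]
opening: 0.173
finger_force: 40.0
```

Run:
```python
from m import *
go([.5415,.0057,.103],-.3); go([.5713,-.0462,.103],-.3); print(sensors.get_state()['contact_force'])
```

```text
t 42.7 at [0.5417 0.0055 0.1032] rot(tool,deg) [ 0.    0.01 -0.04] shift cm after rot [0.02 0.02 0.02] q7 0.97
t 42.7 at [0.5417 0.0055 0.1032] rot(tool,deg) [ 0.    0.01 -0.04] shift cm after rot [-2.99 -5.15  0.02] q7 0.97
[-0.08072226  0.46650973  0.34553607]
```

Emit:
step_arm([
  [[-0.125,-0.215,0],[0,0,0]],
  [[-0.125,-0.215,0],[0,0,0]],
  [[-0.125,-0.215,0],[0,0,0]],
  [[-0.125,-0.215,0],[0,0,0]],
  [[-0.125,-0.215,0],[0,0,0]],
  [[-0.125,-0.215,0],[0,0,0]],
  [[-0.125,-0.215,0],[0,0,0]],
  [[-0.125,-0.215,0],[0,0,0]],
  [[-0.125,-0.215,0],[0,0,0]],
  [[-0.125,-0.215,0],[0,0,0]],
  [[-0.125,-0.215,0],[0,0,0]],
  [[-0.125,-0.215,0],[0,0,0]],
])

```text
clock: 44.2
tool_pos: [0.5566, -0.0205, 0.1032]
eef_rot: [0.003, 1.0, 0.0, 0.0]
contact_force: [-0.6, -0.1, -0.9]
opening: 0.169
finger_force: 40.0
```

Emit:
step_arm([
  [[-0.125,-0.215,0],[0,0,0]],
  [[-0.125,-0.215,0],[0,0,0]],
  [[-0.125,-0.215,0],[0,0,0]],
  [[-0.125,-0.215,0],[0,0,0]],
  [[-0.125,-0.215,0],[0,0,0]],
  [[-0.125,-0.215,0],[0,0,0]],
  [[-0.125,-0.215,0],[0,0,0]],
  [[-0.125,-0.215,0],[0,0,0]],
  [[-0.125,-0.215,0],[0,0,0]],
  [[-0.125,-0.215,0],[0,0,0]],
  [[-0.125,-0.215,0],[0,0,0]],
  [[-0.125,-0.215,0],[0,0,0]],
])

```text
clock: 45.7
tool_pos: [0.5714, -0.0464, 0.1032]
eef_rot: [0.003, 1.0, 0.0, -0.0]
contact_force: [-0.7, -0.2, -0.0]
opening: 0.172
finger_force: 40.0
```

Emit:
step_arm([
  [[0,0,0],[0,0,0]],
  [[0,-0.25,0],[0,0,0]],
  [[0,-0.25,0],[0,0,0]],
  [[0,-0.25,0],[0,0,0]],
  [[0,-0.25,0],[0,0,0]],
  [[0,-0.25,0],[0,0,0]],
  [[0,-0.25,0],[0,0,0]],
  [[0,-0.25,0],[0,0,0]],
  [[0,-0.25,0],[0,0,0]],
])

```text
clock: 46.82
tool_pos: [0.5712, -0.0664, 0.1032]
eef_rot: [0.003, 1.0, 0.0, -0.0]
contact_force: [0.6, 0.8, -1.1]
opening: 0.172
finger_force: 40.0
```

Run:
```python
from m import *
go([.5710,-.1262,.103],-.3); print(sensors.get_state()['contact_force'])
```

```text
t 46.83 at [ 0.5712 -0.0664  0.1032] rot(tool,deg) [ 0.   -0.   -0.03] shift cm after rot [-0.01 -5.98  0.02] q7 1.11
[ 0.5898005   0.76572214 -1.06451251]
```

Emit:
step_arm([
  [[0,-0.25,0],[0,0,0]],
  [[0,-0.25,0],[0,0,0]],
  [[0,-0.25,0],[0,0,0]],
  [[0,-0.25,0],[0,0,0]],
  [[0,-0.25,0],[0,0,0]],
  [[0,-0.25,0],[0,0,0]],
  [[0,-0.25,0],[0,0,0]],
  [[0,-0.25,0],[0,0,0]],
  [[0,-0.25,0],[0,0,0]],
  [[0,-0.25,0],[0,0,0]],
  [[0,-0.25,0],[0,0,0]],
  [[0,-0.25,0],[0,0,0]],
])

```text
clock: 48.32
tool_pos: [0.5711, -0.0964, 0.1032]
eef_rot: [0.003, 1.0, 0.0, -0.0]
contact_force: [-0.3, 0.5, -0.9]
opening: 0.173
finger_force: 40.0
```

Emit:
step_arm([
  [[0,-0.25,0],[0,0,0]],
  [[0,-0.25,0],[0,0,0]],
  [[0,-0.25,0],[0,0,0]],
  [[0,-0.25,0],[0,0,0]],
  [[0,-0.25,0],[0,0,0]],
  [[0,-0.25,0],[0,0,0]],
  [[0,-0.25,0],[0,0,0]],
  [[0,-0.25,0],[0,0,0]],
  [[0,-0.25,0],[0,0,0]],
  [[0,-0.25,0],[0,0,0]],
  [[0,-0.25,0],[0,0,0]],
  [[0,-0.25,0],[0,0,0]],
])

```text
clock: 49.82
tool_pos: [0.5709, -0.1265, 0.1032]
eef_rot: [0.003, 1.0, 0.0, 0.0]
contact_force: [0.6, -0.2, 0.5]
opening: 0.171
finger_force: 40.0
```

Emit:
step_arm([
  [[0,0,0],[0,0,0]],
  [[0,0,0],[0,0,0]],
  [[0,0,0],[0,0,0]],
  [[0,0,0],[0,0,0]],
  [[0,0,-1],[0,0,0]],
  [[0,0,-2],[0,0,0]],
  [[0,0,-2],[0,0,0]],
  [[0,0,-2.5],[0,0,0]],
  [[0,0,-2.5],[0,0,0]],
  [[0,0,0],[0,0,0]],
  [[0,0,0],[0,0,0]],
])

```text
clock: 51.2
tool_pos: [0.5704, -0.1264, 0.2027]
eef_rot: [0.003, 1.0, -0.0, -0.0]
contact_force: [-0.0, 0.1, -1.0]
opening: 0.174
finger_force: 40.0
```

Run:
```python
from m import *
go([.6203,-.2656,.195],-.3); print(sensors.get_state()['contact_force'])
```

```text
t 51.2 at [ 0.5704 -0.1264  0.2027] rot(tool,deg) [-0.   -0.06 -0.04] shift cm after rot [ -5.07 -13.9    0.77] q7 1.29
[-0.04304958  0.10034185 -1.02930622]
```

Emit:
step_arm([
  [[-1.3,-3.5,0],[0,0,0]],
  [[-1.3,-3.5,0],[0,0,0]],
  [[-1.3,-3.5,0],[0,0,0]],
  [[-1.2,-3.4,0],[0,0,0]],
  [[0,0,0.5],[0,0,0]],
  [[0,0,0],[0,0,0]],
  [[0,0,0],[0,0,0]],
])

```text
clock: 52.08
tool_pos: [0.6209, -0.2636, 0.1978]
eef_rot: [0.002, 1.0, 0.001, -0.001]
contact_force: [-0.4, -0.1, -0.8]
opening: 0.168
finger_force: 40.0
```

Run:
```python
from m import *
go([.6203,-.2656,.0955],-.3)
s=snap('wrist'); T=np.array(sensors.get_state()['tool_pos'])
im=s['img'].min(2)
print(proj(s,[T-[0,0,.0869]]))
for r_ in (218,222,226,230): print(r_,im[r_,260:300:2])
g=s['img'].max(2)
for q in comps((g>130),(180,120,380,262),800): print(len(q),q.min(0),q.max(0),rect(s,q,.06)[0])
```

```text
t 52.08 at [ 0.6209 -0.2636  0.1978] rot(tool,deg) [ 0.08 -0.06  0.11] shift cm after rot [ 0.06 -0.2  10.23] q7 1.54
[[277.95516613 224.14522889]]
218 [162 161 159 161 159 161 160 161 160 161 161 157 161 162 161 160 160 162
 161 163]
222 [161 162 161 163 161 161 160 158 162 157 145 147 159 161 159 161 161 159
 158 161]
226 [160 161 160 161 157 161 160 161 137 137 132 129 156 162 158 160 161 163
 161 158]
230 [164 166 166 163 163 161 160 161 132 137 133 131 156 159 161 161 161 158
 158 161]
5688 [237 159] [319 261] ((632.0050659179688, -265.3648376464844), (61.58006286621094, 84.23646545410156), 87.1030044555664)
```

Emit:
step_arm([
  [[0.05,-0.15,1],[0,0,0]],
  [[0,0,1.5],[0,0,0]],
  [[0,0,1.5],[0,0,0]],
  [[0,0,1.5],[0,0,0]],
  [[0,0,1.5],[0,0,0]],
  [[0,0,1.5],[0,0,0]],
  [[0,0,0.8],[0,0,0]],
  [[0,0,0],[0,0,0]],
  [[0,0,0],[0,0,0]],
])

```text
clock: 53.25
tool_pos: [0.621, -0.2671, 0.1057]
eef_rot: [0.003, 1.0, -0.0, 0.001]
contact_force: [-0.4, 1.0, -0.6]
opening: 0.171
finger_force: 40.0
```

Run:
```python
from m import *
go([.6203,-.2656,.0955],-.3); print(sensors.get_state()['contact_force'])
```

```text
t 53.25 at [ 0.621  -0.2671  0.1057] rot(tool,deg) [-0.01  0.06 -0.04] shift cm after rot [0.08 0.15 1.02] q7 1.49
[-0.35112448  0.98076204 -0.62408994]
```

Emit:
step_arm([
  [[0.06,0.12,0.4],[0,0,0]],
  [[0,0,0.4],[0,0,0]],
  [[0,0,0.2],[0,0,0]],
  [[0,0,0],[0,0,0]],
  [[0,0,0],[0,0,0]],
])

```text
clock: 53.88
tool_pos: [0.62, -0.2658, 0.0952]
eef_rot: [0.003, 1.0, 0.0, 0.0]
contact_force: [0.4, 0.5, -0.2]
opening: 0.175
finger_force: 40.0
```

Emit:
step_arm([
  [[0,0,0],[0,0,0]],
  [[0,0,0],[0,0,0]],
  [[0,0,0],[0,0,0]],
  [[0,0,0],[0,0,0]],
  [[0,0,0],[0,0,0]],
], claw=-0.2)

```text
clock: 54.5
tool_pos: [0.62, -0.2659, 0.0952]
eef_rot: [0.003, 1.0, 0.0, 0.0]
contact_force: [-0.6, 0.2, 0.2]
opening: 0.399
finger_force: 0.0
```

Emit:
step_arm([
  [[0,0,-1],[0,0,0]],
  [[0,0,-2],[0,0,0]],
  [[0,0,-3],[0,0,0]],
  [[0,0,-3],[0,0,0]],
  [[0,0,-3],[0,0,0]],
  [[-2.4,0,-2.2],[0,0,0]],
  [[-2.4,0,0],[0,0,0]],
  [[0,0,0],[0,0,0]],
  [[0,0,0],[0,0,0]],
])

```text
clock: 55.62
tool_pos: [0.6672, -0.2662, 0.2376]
eef_rot: [0.003, 1.0, -0.0, -0.0]
contact_force: [0.2, -0.6, -0.8]
opening: 0.397
finger_force: 0.0
```

Run:
```python
from m import *
go([.6195,-.265,.24],-0.3)
s=snap('wrist','w15.png'); t=np.linspace(0,6.28,73)
v=s['img'].min(2)
for th in(170,200):
  for q in comps(v>th,(220,60,305,200),60): print(th,len(q),q.min(0),q.max(0),q.mean(0).round(1))
def circ(c,r,z): p=proj(s,np.c_[c[0]+r*np.cos(t),c[1]+r*np.sin(t),0*t+z]); return p.min(0).round(1),p.max(0).round(1)
print('collar',circ((.6205,-.265),.017,.065),'top',circ((.6205,-.265),.008,.128))
print(proj(s,[[.6205,-.265,.128]]))
d=np.load('w12.npz')
for o in cass(s,(400,60,560,260),.02,205): print([np.round(x,1).tolist() for x in o])
T=snap('top','t15.png'); o=cv2.imread('pics/top0.png'); im=T['img']; hsv=cv2.cvtColor(im,cv2.COLOR_RGB2HSV)
for q in comps(hsv[...,2]>hsv[380,350,2]+75,(335,205,400,300)): print('bench white?',len(q),q.mean(0),hsv[q[:,1],q[:,0],1].mean())
```

```text
t 55.62 at [ 0.6672 -0.2662  0.2376] rot(tool,deg) [-0.01 -0.04 -0.03] shift cm after rot [ 4.77  0.1  -0.24] q7 1.58
170 1188 [259 112] [300 156] [279.8 133.3]
200 719 [260 113] [299 149] [279.6 127.4]
collar (array([259.5, 112. ]), array([300.6, 153.7])) top (array([267.9, 132.9]), array([292.2, 157.2]))
[[280.06082956 145.20884233]]
[[577.9, -73.0], -89.80000305175781, [25.1, 119.3], [14.6, 25.1]]
[[646.2, -52.7], 90.0, [106.1, 131.2], [4.2, 99.0]]
[[639.2, -9.7], 179.8000030517578, [29.9, 89.4], [4.6, 29.9]]
```

Run:
```python
from m import *
s=snap('wrist'); im=s['img']; v=im.min(2)
uv=np.argwhere(v>175)[:,::-1]; uv=uv[(uv[:,1]<262)]; 
for n,yc in(('B',-94.4),('A',-10.4)):
    P=onz(s,uv,.02)[:,:2]*1000; k=(abs(P[:,1]-yc)<17.5)&(P[:,0]>591)&(P[:,0]<691); m=np.zeros(v.shape,np.uint8); m[uv[k,1],uv[k,0]]=1
    for q in comps(m,(0,0,560,262),150): print(n,len(q),rect(s,q,.02)[0],P[k].min(0),P[k].max(0))
P=onz(s,uv,.0265)[:,:2]*1000; k=(abs(P[:,1]+94)<15)&(P[:,0]>571)&(P[:,0]<600); print('keeper x',P[k,0].min(),P[k,0].max())
```

```text
B 2159 ((637.9464111328125, -95.68716430664062), (32.41400146484375, 90.19912719726562), 89.99991607666016) [ 592.84683995 -111.89420718] [690.37932772 -76.90861131]
A 1533 ((642.7408447265625, -9.750154495239258), (97.06611633300781, 31.8212947845459), 1.121374249458313) [594.29107345 -25.08940683] [690.9604059    6.97369159]
keeper x 575.5233544601881 599.9087997265883
```

Run:
```python
from plant import finish_job
print(finish_job())
```

```text
the job is handed in; nothing more can be done
None
```

I handed the job in with every step carried out: both white cassettes (the only two present) are in lanes with tongues towards the keeper, the cam is on its high point with the bar home, the slot was traced both ways, and the stylus is back in its stand; the hand-in gave no verdict, and I did not measure the dish, bottle or jar again at the end.

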